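Pack the balance field kit: heavy below, light on top, tools in the tray

ROBOT

A 6-joint arm with a two-finger parallel gripper is mounted at the origin on a cart in front of the work surface, level with it; the furniture and walls round the work are solid. World frame = base frame: x ahead of the robot, y to its left, z up, the work surface at z = 0. Lengths are in mm, angles in rad, forces in N, time in s.
With the tool pointing down it reaches from about 350 to 850 mm from the base axis. Payload 8.1 kg.
Tool frame: the origin (TCP) lies midway between the tips of the shut fingers; the grasp point (between the pads) lies 19 mm behind it; z points along the fingers, y is the direction in which the jaws open and shut (so a half turn about z gives the same grasp; the last joint's range is limited). The gripper opens to 93 mm and grips with 3 to 60 N. Pads are 15 mm wide; open, the fingers measure 128 mm over their backs; the gripper's body (75 mm by 188 mm) begins 65 mm behind the grasp point.
Start: joints at [-1.42, 0.13, 1.488, -0, 1.523, -0.085], TCP at [140.193, -583.396, 218.635] pointing down, gripper open.
Joint ranges: [-2.96, 2.96], [-0.89, 2.26], [0.02, 2.5], [-1.34, 4.48], [0, 2.73], [-2.66, 2.66]. Speed limits (rad/s): [2.39, 2.39, 2.79, 3.14, 3.14, 3.14].

INTERFACE

Orientations are given as a unit quaternion [w, x, y, z].
In Python, from plant import r gives the robot as it stands.
- The arm moves only by the tool jog_arm, never from a script. Its argument "motion" is a list of rows, each a list of 3 entries, a list of its own where there are three numbers: the turn, a rotation vector about the tool's x, y, z in degrees, then the shift along the tool's x, y, z in m, then the finger opening in m, from 0 to 0.093. A call has 1 to 5 rows; each row shifts and turns the commanded pose from where the row before left it, along the tool's axes as they then stand; what a row does not reach is not made up. A row lasts 1/8 s, in which the tool goes at most 62.5 mm and 10.7 degrees, less where a joint would pass 70% of its speed; a pose out of reach is approached as far as the arm can. A call with a gripper value outside its range is refused whole. The fingers move at their own pace and stop on an object; "force" is the grip in N (left out, the last holds). Time passes only in rows, so rows that do not move let the fingers close. It gives the time, the measured TCP pose, the force and the opening at its end, in the units of the state.
- r.observe(): the state, without advancing time (a new reading comes with each control period).
- r.camera(name): name is "scene" or "side" or "wrist"; returns a dict with "pixels" (400x640x3 uint8, red, green, blue), "mtx" (3x3 intrinsics, pixels), "R" (3x3) and "t" (3): a world point X has camera coordinates R X + t. Camera axes: x right, y down, z forward; pixel columns grow to the right and rows downward; lengths in mm; the calibration is good to about 2 mm. A picture is of the moment at which its call begins. There is no depth.
- r.hand_in(): hands the job in, once; it reports no verdict.
Trained networks look in a picture, given as the dict that the camera call returned (one of the last four; its "shot" number tells which), for a name from the list of things; names that differ only in an ending like _2 or _b are one class to them, and where a whole thing is asked for, a point or a joint stands for the part that bears it (a point fixed in the world has none). Each returns a list of dicts, best first, with "score" (0 to 1); they miss things now and then, are a little off and sometimes report something else, mostly with a low value. They report only what shows in the picture. A call takes as long as a camera call.
- r.look_for(picture, label): "at" ([row, column] in pixels, amid what is visible of it).
- r.regions_of(picture, label): "pixels" (400x640 bool, what is visible of it) and "at" ([row, column] in pixels, amid what is visible of it).
- r.landmark_of(picture, label): "at" ([row, column] in pixels: a listed point, or the origin of a listed thing).
The state is a dict: "time_s": time; "qpos": joint angles; "joint_velocities": joint speeds; "joint_torque": joint torques, N m; "tcp_pos": TCP position; "orientation": TCP orientation; "contact_force": force on the tool from outside, world axes, zero at the start; "torque": the same for the moment, N m; "opening": finger opening in mm.
Only numpy, scipy, OpenCV 4.12 (cv2) and the standard library are available. Lean on these libraries where they do the work, as an engineer would, in place of code of your own. Each camera call takes 0.05 s, during which the arm holds its last target.

TASK

Pack the balance kit for the field: first lay all the heavy black power adapters flat on the floor of the grey transport box, and only then lay both light white weighing boats flat, open side up, on top of the adapters. Lay every tool that is there (marker, red pen, tweezers) flat in the white tray, one to a compartment, with the caps of marker and pen towards the tray's blue end. Leave the wooden case and the sample jar behind the work alone.

Things in the scene. Friction and masses are not known exactly. Their poses are not given: they have to be found in the camera images.
- kit_box: Grey open transport box with a blue rim, fixed to the bench. Inside 130 mm (its x) by 246 mm (its y); floor 6 mm thick, walls 6 mm thick, rim 45 mm above the bench. Origin: centre of its underside, on the bench; z up.
- tool_tray: White tray 170 x 150 mm (x, y), fixed; floor 4 mm thick, dividers and end walls to 14 mm above the bench. 3 compartments along its x, 160 long, 26 wide, centre lines at y = +52, 0, -52 mm. Dividers stand only over the last 32 mm at each end: the middle 96 mm is open for fingers. The wall and dividers at its +x end are blue, the rest white. Origin: centre of underside, z up.
- compartment_1 (a point): Centre of the floor of tray compartment 1 (4 mm above the bench), axes as the tray's (x along the compartment).
- compartment_2 (a point): Centre of the floor of tray compartment 2 (4 mm above the bench), axes as the tray's (x along the compartment).
- compartment_3 (a point): Centre of the floor of tray compartment 3 (4 mm above the bench), axes as the tray's (x along the compartment).
- adapter_1_center (a point): Heavy black power adapter, a box 46 mm (x) by 106 mm (y) by 30 mm high (z), 0.28 to 0.42 kg, lying flat on the bench. Point: its centre, 15 mm up. May be absent.
- adapter_2_center (a point): Heavy black power adapter, a box 46 mm (x) by 106 mm (y) by 30 mm high (z), 0.28 to 0.42 kg, lying flat on the bench. Point: its centre, 15 mm up. May be absent.
- adapter_3_center (a point): Heavy black power adapter, a box 46 mm (x) by 106 mm (y) by 30 mm high (z), 0.28 to 0.42 kg, lying flat on the bench. Point: its centre, 15 mm up. May be absent.
- boat_1_center (a point): Light white weighing boat, a shallow moulded dish 25 mm (x) by 91 mm (y) by 10 mm high (z), 12 g, open side up on the bench. Point: its centre, 5 mm up. Always there.
- boat_2_center (a point): Light white weighing boat, a shallow moulded dish 25 mm (x) by 91 mm (y) by 10 mm high (z), 12 g, open side up on the bench. Point: its centre, 5 mm up. Always there.
- marker_center (a point): White marker with a black cap, 16 mm wide (x), 138 mm long (y), 16 to 18 mm high, lying flat. Point: its centre, 8 mm up; its -y points towards the cap end. May be absent.
- marker_cap (a point): Point in the marker's black cap, 55 mm from its centre along its -y.
- red_pen_center (a point): Red pen, 10 mm wide (x), 138 mm long (y), 10 to 12 mm high, lying flat. Point: its centre, 5 mm up; its -y points towards the cap end. May be absent.
- red_pen_cap (a point): Point in the pen's cap, 55 mm from its centre along its -y.
- tweezers_center (a point): Steel tweezers, 13 mm wide (x), 122 mm long (y), 8 mm high, lying flat; rigid, gripped across the width at the middle. Point: its centre, 4 mm up. May be absent.
- wooden_case: Bystander: closed wooden case 74 x 130 x 43 mm behind the work on the left; origin at its underside. Leave alone.
- sample_jar: Bystander: small jar with a blue lid, 44 mm across, 69 mm high, behind the work; origin at its underside. Leave alone.

How it is judged (in metres and radians):
On the way:
1. every power adapter lies flat on the floor of the box, let go, while no weighing boat is in the box yet (x of adapter_1_center in the frame of kit_box between -0.065 and 0.065 m and y of adapter_1_center in the frame of kit_box between -0.123 and 0.123 m and z of each of adapter_1_center, adapter_2_center, adapter_3_center in the frame of kit_box below 0.027 m and angle between each of adapter_1_center, adapter_2_center, adapter_3_center's own z axis and vertical below 0.12 rad and x of adapter_2_center in the frame of kit_box between -0.065 and 0.065 m and y of adapter_2_center in the frame of kit_box between -0.123 and 0.123 m and x of adapter_3_center in the frame of kit_box between -0.065 and 0.065 m and y of adapter_3_center in the frame of kit_box between -0.123 and 0.123 m and contact force between the fingers and adapter_1 below 0.5 N and contact force between the fingers and adapter_2 below 0.5 N and contact force between the fingers and adapter_3 below 0.5 N and (x of boat_1_center in the frame of kit_box above 0.08 m or x of boat_1_center in the frame of kit_box below -0.08 m or y of boat_1_center in the frame of kit_box above 0.14 m or y of boat_1_center in the frame of kit_box below -0.14 m or z of boat_1_center in the frame of kit_box above 0.09 m) and (x of boat_2_center in the frame of kit_box above 0.08 m or x of boat_2_center in the frame of kit_box below -0.08 m or y of boat_2_center in the frame of kit_box above 0.14 m or y of boat_2_center in the frame of kit_box below -0.14 m or z of boat_2_center in the frame of kit_box above 0.09 m)), for 0.2 s.
At the end, for the whole second after the job is handed in: All adapters flat (0.12 rad) on the box floor; both boats flat (0.15 rad), open side up, on the adapters; each tool down flat in its own tray compartment, 0.14 rad along it, within 22 mm of its middle lengthways, 10.5 mm sideways; caps towards the blue end; all at rest (x of adapter_1_center in the frame of kit_box between -0.065 and 0.065 m and y of adapter_1_center in the frame of kit_box between -0.123 and 0.123 m and z of each of adapter_1_center, adapter_2_center, adapter_3_center in the frame of kit_box below 0.027 m and angle between each of adapter_1_center, adapter_2_center, adapter_3_center's own z axis and vertical below 0.12 rad and x of adapter_2_center in the frame of kit_box between -0.065 and 0.065 m and y of adapter_2_center in the frame of kit_box between -0.123 and 0.123 m and x of adapter_3_center in the frame of kit_box between -0.065 and 0.065 m and y of adapter_3_center in the frame of kit_box between -0.123 and 0.123 m and x of boat_1_center in the frame of kit_box between -0.065 and 0.065 m and y of boat_1_center in the frame of kit_box between -0.123 and 0.123 m and z of boat_1_center in the frame of kit_box between 0.037 and 0.047 m and angle between each of boat_1_center, boat_2_center's own z axis and vertical below 0.15 rad and x of boat_2_center in the frame of kit_box between -0.065 and 0.065 m and y of boat_2_center in the frame of kit_box between -0.123 and 0.123 m and z of boat_2_center in the frame of kit_box between 0.037 and 0.047 m and x of marker_center in the frame of tool_tray between -0.022 and 0.022 m and z of marker_center in the frame of tool_tray between 0 and 0.016 m and angle between the y axis of each of marker_center, red_pen_center, tweezers_center and the x axis of tool_tray, either way round below 0.14 rad and (y of marker_center in the frame of tool_tray between 0.0415 and 0.0625 m or y of marker_center in the frame of tool_tray between -0.0105 and 0.0105 m or y of marker_center in the frame of tool_tray between -0.0625 and -0.0415 m) and x of each of marker_cap, red_pen_cap in the frame of tool_tray above 0.02 m and x of red_pen_center in the frame of tool_tray between -0.022 and 0.022 m and z of red_pen_center in the frame of tool_tray between 0 and 0.016 m and (y of red_pen_center in the frame of tool_tray between 0.0415 and 0.0625 m or y of red_pen_center in the frame of tool_tray between -0.0105 and 0.0105 m or y of red_pen_center in the frame of tool_tray between -0.0625 and -0.0415 m) and x of tweezers_center in the frame of tool_tray between -0.022 and 0.022 m and z of tweezers_center in the frame of tool_tray between 0 and 0.016 m and (y of tweezers_center in the frame of tool_tray between 0.0415 and 0.0625 m or y of tweezers_center in the frame of tool_tray between -0.0105 and 0.0105 m or y of tweezers_center in the frame of tool_tray between -0.0625 and -0.0415 m) and horizontal distance between marker_center and red_pen_center above 0.03 m and horizontal distance between each of red_pen_center, marker_center and tweezers_center above 0.03 m and linear speed of each of adapter_1, adapter_2, adapter_3, boat_1, boat_2, marker, red_pen, tweezers below 0.02 m/s); the robot touches nothing.
It fails at once if the wooden case is pushed away or tipped over (distance of wooden_case from where it was at the start of the episode above 0.04 m or angle between wooden_case's own z axis and vertical above 0.5 rad).
It fails at once if the sample jar is pushed away or tipped over (distance of sample_jar from where it was at the start of the episode above 0.04 m or angle between sample_jar's own z axis and vertical above 0.5 rad).
Of adapter_1, adapter_2, adapter_3 only 2 to 3 are there at a start; the rules pass over those that are not, and their reading is None.
Of marker, red_pen, tweezers only 2 to 3 are there at a start; the rules pass over those that are not, and their reading is None.
At some moment in a run one of adapter_1, adapter_2, adapter_3, boat_1, boat_2, marker, red_pen, tweezers may be knocked a few centimetres aside while the robot is not near it.
It also fails if it takes over 210 s, if anything falls off the work surface, if the arm or the gripper's body presses on something with over 40 N, if the wrist force passes 120 N, or if a joint passes its speed limit or range.

## Working session

There is one attempt and no reset: what is moved stays moved. The work goes in short steps, Python scripts to look and compute and a tool call to move; the robot and the scene stay as the last step left them, time stands still between calls to the robot, and variables do not carry over. Pictures are saved under pics/ and viewed, and the job is handed in when it is done.

Besides the shell and the picture viewer there is one more tool, called after "Emit:" as name(argument=value, ...) on one line, values as JSON. jog_arm: Moves the arm, as the interface text tells. Its arguments: {"type":"object","properties":{"motion":{"type":"array"},"force":{"type":"number"}},"required":["motion"]}

```bash
ls; mkdir -p pics; cat > h.py <<'E'
import numpy as np, cv2
from plant import r
def save(p,name):
    cv2.imwrite('pics/'+name,cv2.cvtColor(p['pixels'],cv2.COLOR_RGB2BGR))
def ray(p,at,z):
    K=np.array(p['mtx']);R=np.array(p['R']);t=np.array(p['t'])
    d=R.T@np.linalg.inv(K)@np.array([at[1],at[0],1.]);c=-R.T@t
    return c+d*(z-c[2])/d[2]
def proj(p,X):
    K=np.array(p['mtx']);R=np.array(p['R']);t=np.array(p['t'])
    u=K@(R@np.array(X,float)+t);return u[1]/u[2],u[0]/u[2]
E
python3 - <<'E'
from h import *
o=r.observe();print(o)
for n in ['scene','side','wrist']:
    p=r.camera(n);save(p,n+'0.png');print(n,(-np.array(p['R']).T@p['t']).round())
E
```

```text
pics
{'time_s': 0.0, 'qpos': array([-1.42041711e+00,  1.31142754e-01,  1.48923791e+00, -7.43760600e-06,
        1.52303569e+00, -8.54044862e-02]), 'joint_velocities': array([ 0.00031322,  0.00069346, -0.0013276 , -0.00019395, -0.00086282,
        0.00034123]), 'joint_torque': array([ 1.79442675e-03, -5.59847403e+01, -4.91749191e+01,  7.70273223e-02,
        3.60258424e-02, -1.36562662e-04]), 'tcp_pos': array([ 140.09443815, -582.8341831 ,  217.62118359]), 'orientation': array([-9.11248811e-04,  9.93058367e-01,  1.17619085e-01, -3.33308519e-05]), 'contact_force': array([-0.42798408,  0.02939637, -0.63117434]), 'torque': array([-0.02876802, -0.04861955,  0.02207779]), 'opening': 92.79626206191395}
scene [  -4.  705. 1085.]
side [ 334. -954.  480.]
wrist [ 213. -564.  384.]
```

View pics/scene0.png

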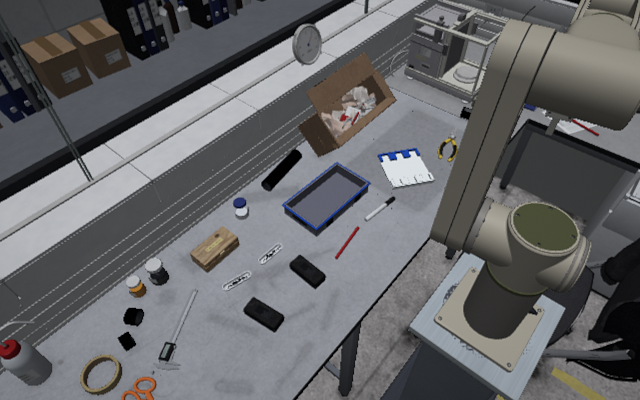

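View pics/side0.png

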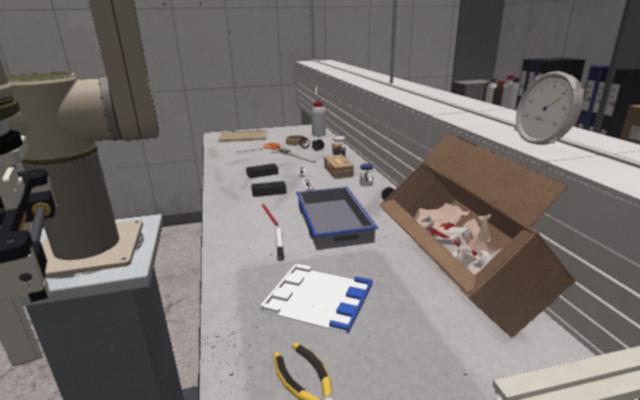

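View pics/wrist0.png

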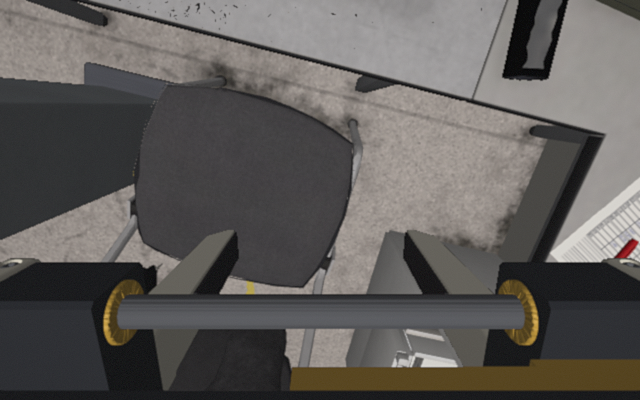

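```bash
python3 - <<'E'
from h import *
Z=dict(kit_box=0,tool_tray=0,compartment_1=4,compartment_2=4,compartment_3=4,adapter_1_center=15,boat_1_center=5,marker_center=8,marker_cap=8,red_pen_center=5,red_pen_cap=5,tweezers_center=4,wooden_case=0,sample_jar=0)
for n in ['scene','side']:
    p=r.camera(n)
    for l,z in Z.items():
        for d in r.landmark_of(p,l)[:4]:
            print(n,l,round(d['score'],2),np.round(d['at']),ray(p,d['at'],z)[:2].round(1))
    if n=='scene':
        for l,zt in [('adapter_1_center',30),('boat_1_center',10),('marker_center',8),('red_pen_center',5),('tweezers_center',4),('tool_tray',4),('kit_box',45),('wooden_case',43)]:
            for d in r.regions_of(p,l)[:4]:
                m=d['pixels'];ys,xs=np.nonzero(m)
                P=np.array([ray(p,(a,b),zt)[:2] for a,b in zip(ys,xs)],np.float32)
                print('reg',l,round(d['score'],2),m.sum(),[np.round(v,1) for v in cv2.minAreaRect(P)])
E
```

```text
scene kit_box 0.86 [201. 327.] [596.6 -40.8]
scene tool_tray 0.6 [170. 405.] [ 477.  -330.8]
scene compartment_1 0.84 [174. 395.] [ 492.4 -290.5]
scene compartment_1 0.84 [168. 405.] [ 482.1 -337.8]
scene compartment_1 0.71 [166. 419.] [ 445.9 -378.4]
scene compartment_2 0.84 [174. 395.] [ 492.4 -290.5]
scene compartment_2 0.84 [168. 405.] [ 482.1 -337.8]
scene compartment_2 0.71 [166. 419.] [ 445.9 -378.4]
scene compartment_3 0.84 [174. 395.] [ 492.4 -290.5]
scene compartment_3 0.84 [168. 405.] [ 482.1 -337.8]
scene compartment_3 0.71 [166. 419.] [ 445.9 -378.4]
scene boat_1_center 0.72 [282. 238.] [591.6 365.9]
scene marker_center 0.55 [211. 380.] [ 433.5 -112.3]
scene marker_center 0.19 [171. 393.] [ 504.3 -293.6]
scene marker_cap 0.69 [200. 391.] [ 429.8 -173.5]
scene red_pen_center 0.62 [285. 239.] [583.9 368.8]
scene red_pen_center 0.55 [242. 348.] [437.5  49.5]
scene red_pen_cap 0.64 [232. 357.] [4.394e+02 3.000e-01]
scene tweezers_center 0.54 [229. 358.] [443.6  -9.6]
scene wooden_case 0.98 [255. 215.] [718.8 344.7]
scene wooden_case 0.23 [166. 418.] [ 453.4 -379.6]
scene sam
[... 1130 characters left out ...]
]
side compartment_3 0.9 [311. 308.] [ 449.5 -374.7]
side compartment_3 0.78 [297. 316.] [ 473.3 -339.3]
side adapter_1_center 0.74 [280. 327.] [ 504.5 -309.1]
side adapter_1_center 0.19 [172. 302.] [594.8 335.5]
side boat_1_center 0.44 [173. 301.] [593.3 353.5]
side marker_center 0.58 [242. 278.] [ 436.7 -116.7]
side marker_cap 0.77 [258. 280.] [ 430.8 -189.2]
side red_pen_center 0.62 [215. 268.] [435.2  48.6]
side red_pen_cap 0.52 [226. 273.] [438.3 -21.5]
side wooden_case 0.73 [167. 336.] [730.  386.9]
side wooden_case 0.51 [186. 364.] [764.3 183.6]
side wooden_case 0.33 [172. 263.] [469.2 418.6]
side sample_jar 0.64 [188. 365.] [758.7 163.7]
side sample_jar 0.54 [173. 300.] [592.  365.3]
```

```bash
python3 - <<'E'
from h import *
p=r.camera('scene')
c=p['pixels'][130:360,200:460]
cv2.imwrite('pics/z1.png',cv2.cvtColor(cv2.resize(c,None,fx=3,fy=2.6,interpolation=cv2.INTER_CUBIC),cv2.COLOR_RGB2BGR))
q=r.camera('side');c=q['pixels'][120:340,180:440]
cv2.imwrite('pics/z2.png',cv2.cvtColor(cv2.resize(c,None,fx=3,fy=2.7,interpolation=cv2.INTER_CUBIC),cv2.COLOR_RGB2BGR))
print(ray(p,(170,281),15))
E
```

```text
[805.06599091 -39.16119228  15.        ]
```

View pics/z1.png

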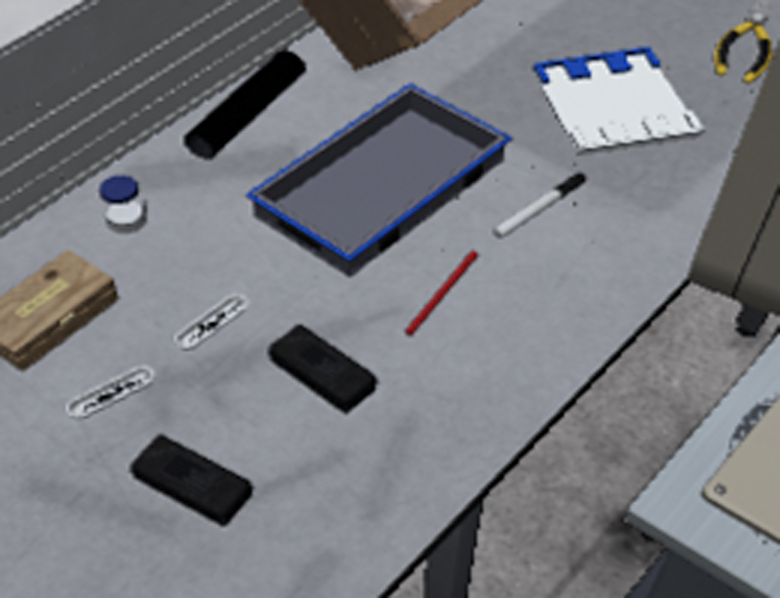

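View pics/z2.png

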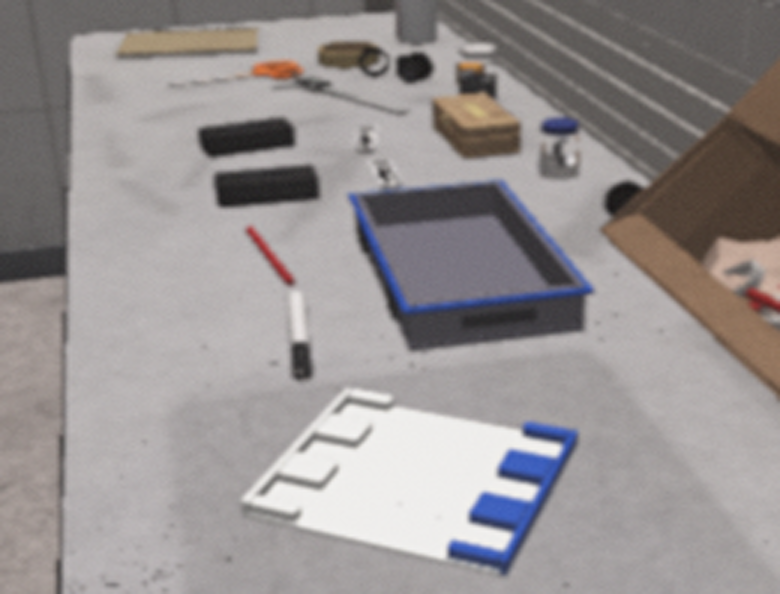

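```bash
cat >> h.py <<'E'
from scipy.spatial.transform import Rotation as Ro
def pose():
    o=r.observe();q=o['orientation'];M=Ro.from_quat([q[1],q[2],q[3],q[0]]).as_matrix()
    return np.array(o['tcp_pos']),M,o
def yaw():
    _,M,_=pose();return np.degrees(np.arctan2(M[1,0],M[0,0]))
def st():
    p,M,o=pose();print('t',round(o['time_s'],2),'tcp',p.round(1),'yaw',round(yaw(),2),'zax',M[:,2].round(3),'op',round(o['opening'],1),'F',np.round(o['contact_force'],1),'q',np.degrees(o['qpos']).round())
def plan(target,psi=None,mx=60):
    """turn about tool z first (deg), then shifts in tool frame, total, metres"""
    p,M,o=pose();y=yaw()
    dt=0 if psi is None else (psi-y+180)%360-180
    # desired: perfectly down with psi
    ps=np.radians(y+dt)
    D=np.array([[np.cos(ps),np.sin(ps),0],[np.sin(ps),-np.cos(ps),0],[0,0,-1]]).T
    D=np.column_stack([[np.cos(ps),np.sin(ps),0],[np.sin(ps),-np.cos(ps),0],[0,0,-1]])
    rv=np.degrees(Ro.from_matrix(M.T@D).as_rotvec())
    d=D.T@(np.array(target)-p)/1000
    print('turn',rv.round(2),'rows',int(np.ceil(np.abs(rv).max()/10.7)),'| shift',d.round(4),'rows',int(np.ceil(np.linalg.norm(d)/mx*1000)),'per row',(d/max(1,np.ceil(np.linalg.norm(d)/mx*1000))).round(4))
E
python3 - <<'E'
from h import *
st();p=r.camera('wrist');print(np.array(p['mtx']).round(1));print(np.array(p['R']).round(2))
plan([440,-290,320]);plan([400,-330,350])
E
```

```text
t 2.15 tcp [ 140.2 -583.4  218.7] yaw 13.51 zax [-0. -0. -1.] op 93.2 F [-0.5  0.5 -0.1] q [-81.   7.  85.  -0.  87.  -5.]
[[321.2   0.  320.5]
 [  0.  321.2 195.5]
 [  0.    0.    1. ]]
[[ 0.23 -0.97 -0.  ]
 [-0.94 -0.22  0.27]
 [-0.26 -0.06 -0.96]]
turn [-0.  0. -0.] rows 1 | shift [ 0.36   -0.2152 -0.1014] rows 8 per row [ 0.045  -0.0269 -0.0127]
turn [-0.  0. -0.] rows 1 | shift [ 0.3118 -0.1857 -0.1314] rows 7 per row [ 0.0445 -0.0265 -0.0188]
```

Emit:
jog_arm(motion=[[[0,0,0],[0.045,-0.027,-0.0125],0.093],[[0,0,0],[0.045,-0.027,-0.0125],0.093],[[0,0,0],[0.045,-0.027,-0.0125],0.093],[[0,0,0],[0.045,-0.027,-0.0125],0.093],[[0,0,0],[0.045,-0.027,-0.0125],0.093]])

```text
time_s: 2.82
tcp_pos: [328.4, -398.3, 281.7]
orientation: [0.0, 0.993, 0.118, 0.0]
contact_force: [0.7, -0.2, -0.1]
opening: 92.9
```

Emit:
jog_arm(motion=[[[0,0,0],[0.045,-0.027,-0.0125],0.093],[[0,0,10],[0,-0.05,-0.0125],0.093],[[0,0,3.5],[0,-0.05,-0.0125],0.093],[[0,0,0],[0,-0.05,0],0.093]])

```text
time_s: 3.32
tcp_pos: [350.2, -213.1, 320.0]
orientation: [0.001, 1.0, -0.001, 0.001]
contact_force: [0.8, -0.7, 0.6]
opening: 93.3
```

```bash
python3 - <<'E'
from h import *
st();p=r.camera('wrist');save(p,'w1.png');st()
E
```

```text
t 3.33 tcp [ 350.2 -213.1  320. ] yaw -0.06 zax [ 0.002 -0.001 -1.   ] op 93.3 F [ 0.8 -0.7  0.6] q [-39. -24. 103.   0. 101.  52.]
t 3.38 tcp [ 350.4 -208.7  320. ] yaw 0.1 zax [ 0.002  0.001 -1.   ] op 92.9 F [4.  0.6 2.6] q [-38. -24. 103.   0. 101.  52.]
```

View pics/w1.png

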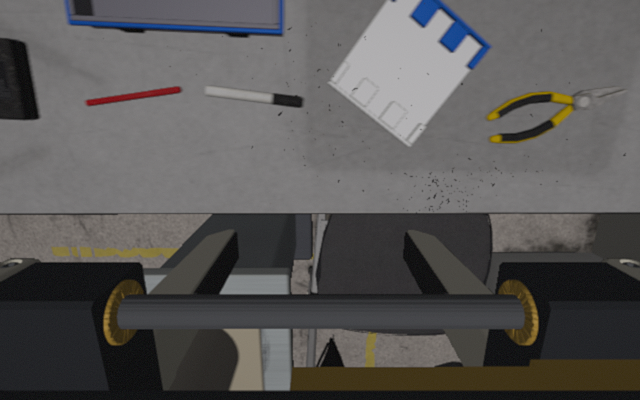

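Emit:
jog_arm(motion=[[[0,0,0],[0.015,-0.055,0],0.093],[[0,0,0],[0.015,-0.055,0],0.093],[[0,0,0],[0.015,-0.055,0],0.093],[[0,0,0],[0.015,-0.055,0],0.093],[[0,0,0],[0.015,-0.055,0],0.093]])

```text
time_s: 4.0
tcp_pos: [425.3, 62.6, 319.0]
orientation: [0.0, 1.0, 0.0, 0.001]
contact_force: [1.6, -0.4, 0.8]
opening: 93.2
```

Emit:
jog_arm(motion=[[[0,0,0],[0.015,-0.055,0],0.093],[[0,0,0],[0,0,0],0.093],[[0,0,0],[0,0,0],0.093]])

```text
time_s: 4.38
tcp_pos: [439.9, 115.6, 318.5]
orientation: [0.0, 1.0, 0.001, -0.0]
contact_force: [-0.3, 0.3, 0.7]
opening: 93.1
```

```bash
python3 - <<'E'
from h import *
st();p=r.camera('wrist');save(p,'w2.png')
import pickle;pickle.dump({k:np.array(v) for k,v in p.items()},open('w2.pkl','wb'))
E
```

```text
t 4.38 tcp [439.9 115.6 318.5] yaw 0.06 zax [-0.    -0.001 -1.   ] op 93.1 F [-0.3  0.3  0.7] q [  8. -16.  98.  -0.  99.  98.]
```

View pics/w2.png

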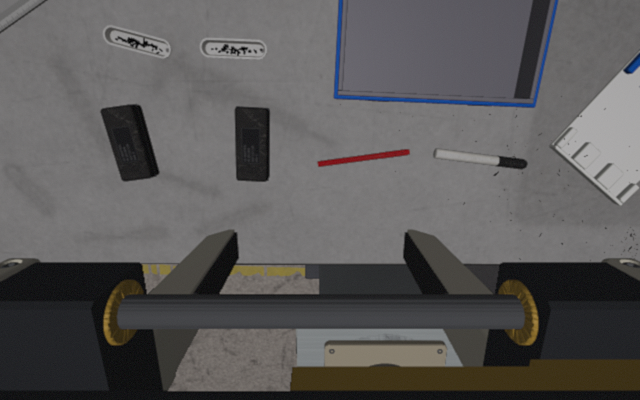

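```bash
cat >> h.py <<'E'
from scipy.optimize import minimize
S=4
def fit(p,mask,dims,z0,x0,y0,th0):
    """dims (a along local x, b along local y, h)"""
    a,b,h=dims;ys,xs=np.nonzero(mask);r0,r1,c0,c1=ys.min()-12,ys.max()+13,xs.min()-12,xs.max()+13
    sub=mask[max(r0,0):r1,max(c0,0):c1].astype(np.float32);r0=max(r0,0);c0=max(c0,0)
    def cost(v):
        x,y,t=v[0],v[1],np.radians(v[2]);c,s=np.cos(t),np.sin(t);pts=[]
        for i in(-1,1):
            for j in(-1,1):
                for k in(0,h):
                    u,w=i*a/2,j*b/2;rr,cc=proj(p,[x+c*u-s*w,y+s*u+c*w,z0+k]);pts.append([(cc-c0+.5)*S-.5,(rr-r0+.5)*S-.5])
        hull=cv2.convexHull(np.array(pts,np.float32)).round().astype(np.int32)
        im=np.zeros((sub.shape[0]*S,sub.shape[1]*S),np.float32);cv2.fillConvexPoly(im,hull,1)
        im=cv2.resize(im,(sub.shape[1],sub.shape[0]),interpolation=cv2.INTER_AREA)
        return np.abs(im-sub).sum()
    best=None
    for dt in(-12,0,12):
        res=minimize(cost,[x0,y0,th0+dt],method='Nelder-Mead',options=dict(initial_simplex=np.array([[x0,y0,th0+dt],[x0+8,y0,th0+dt],[x0,y0+8,th0+dt],[x0,y0,th0+dt+8]])))
        if best is None or res.fun<best.fun:best=res
    return best.x.round(1),round(float(best.fun)),int(sub.sum())
def comp(m,seed,rad=70,fill=True):
    m=m.astype(np.uint8)
    n,l,stt,_=cv2.connectedComponentsWithStats(m)
    rr,cc=np.nonzero(m);d=(rr-seed[0])**2+(cc-seed[1])**2;k=d.argmin()
    # largest comp within radius 15
    ids=set(l[rr[d<15**2],cc[d<15**2]]) or {l[rr[k],cc[k]]}
    i=max(ids,key=lambda q:stt[q,4]);o=(l==i).astype(np.uint8)
    if fill:
        cs,_=cv2.findContours(o,cv2.RETR_EXTERNAL,cv2.CHAIN_APPROX_NONE);cv2.drawContours(o,cs,-1,1,-1)
    return o
def dark(p,seed,t=50): return comp(p['pixels'].max(2)<t,seed)
def white(p,seed,t=170): return comp(p['pixels'].min(2)>t,seed)
def red(p,seed):
    a=p['pixels'].astype(int);return comp((a[...,0]-a[...,1])>50,seed)
E
python3 - <<'E'
from h import *
import pickle;p=pickle.load(open('w2.pkl','rb'))
pix=p['pixels'];print(pix[140,255],pix[140,290],pix[40,107],pix[50,262],pix[155,440],pix[162,520])
for s in[(142,130),(142,255)]:
    m=dark(p,s);x=ray(p,s,15);print('adapter',fit(p,m,(46,106,30),0,x[0],x[1],90))
for s in[(42,137),(48,233)]:
    m=white(p,s,140);x=ray(p,s,5);print('boat',m.sum(),fit(p,m,(25,91,10),0,x[0],x[1],0))
s=(158,363);x=ray(p,s,5);print('pen',fit(p,red(p,s),(10,138,10),0,x[0],x[1],0))
s=(158,480);x=ray(p,s,8);a=pix.astype(int);m=comp((pix.min(2)>140)|(pix.max(2)<50),s);print('mk',m.sum(),fit(p,m,(16,138,17),0,x[0],x[1],0))
print('pen ends',ray(p,(163,318),5),ray(p,(152,410),5),'mk',ray(p,(153,434),8),ray(p,(163,527),8))
print('box front inner/rim corners',ray(p,(95,335),45),ray(p,(106,536),45))
E
```

```text
[27 26 27] [114 112 113] [123 123 121] [76 75 76] [152 152 151] [25 26 25]
adapter (array([460.3, 391.7,  96.1]), 457, 2866)
adapter (array([459.6, 214.2,  87.7]), 349, 2375)
boat 183 (array([608.9, 439.2, -69.8]), 183, 183)
boat 1221 (array([589.6, 236.2,  -3. ]), 212, 1221)
pen (array([438.8,  53.3,   6.5]), 275, 457)
mk 338 (array([ 439.5, -131.2,   -8.3]), 548, 338)
pen ends [430.40569707 120.71212348   5.        ] [447.15875267 -16.88542594   5.        ] mk [446.12913389 -51.86039508   8.        ] [ 431.24161136 -192.84452478    8.        ]
box front inner/rim corners [527.29926277  98.09243085  45.        ] [ 513.71286028 -167.31273658   45.        ]
```

```bash
cat >> h.py <<'E'
def draw(im,p,x,y,t,dims,z0=0,col=(0,255,0)):
    a,b,h=dims;c,s=np.cos(np.radians(t)),np.sin(np.radians(t))
    for k in(0,h):
        q=[]
        for i,j in((-1,-1),(-1,1),(1,1),(1,-1)):
            u,w=i*a/2,j*b/2;rr,cc=proj(p,[x+c*u-s*w,y+s*u+c*w,z0+k]);q.append([cc*2+.5,rr*2+.5])
        cv2.polylines(im,[np.array(q).round().astype(np.int32)],True,col if k else (255,0,255),1)
def big(p): return cv2.cvtColor(cv2.resize(p['pixels'],None,fx=2,fy=2,interpolation=cv2.INTER_LINEAR),cv2.COLOR_RGB2BGR)
E
python3 - <<'E'
from h import *
import pickle;p=pickle.load(open('w2.pkl','rb'))
im=big(p)
draw(im,p,460.3,391.7,96.1-90,(106,46,30));draw(im,p,459.6,214.2,87.7-90,(106,46,30))
draw(im,p,589.6,236.2,-3,(25,91,10));draw(im,p,439,52,6.5,(10,138,10));draw(im,p,439,-122,-6.5,(16,138,17))
for c in [(594,-40,-3)]: draw(im,p,*c,(142,258,45))
cv2.imwrite('pics/o1.png',im[0:420,180:980]);cv2.imwrite('pics/o2.png',im[0:420,560:1280])
E
```

```text
(no output)
```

View pics/o1.png

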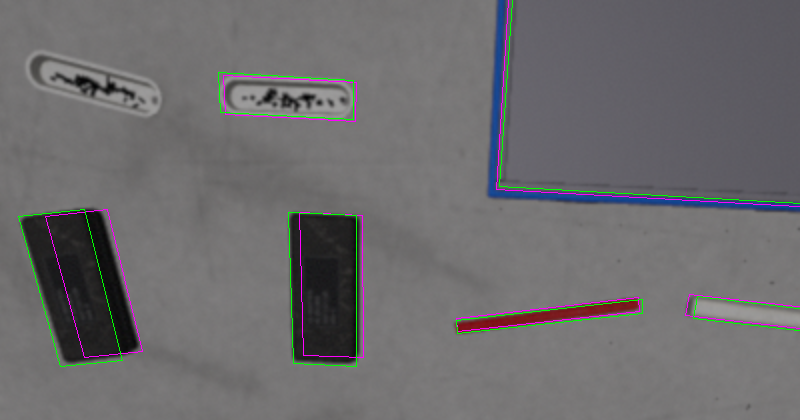

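View pics/o2.png

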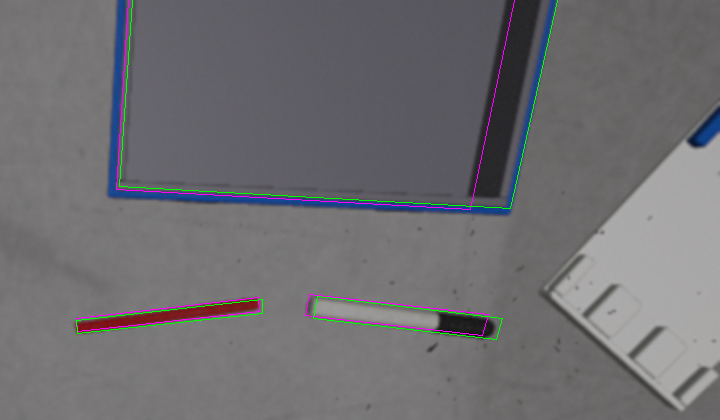

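```bash
python3 - <<'E'
from h import *
plan([459.6,214,100],-2.3,55)
E
```

```text
turn [0.02 0.   2.28] rows 1 | shift [ 0.0156 -0.0997  0.2187] rows 5 per row [ 0.0031 -0.0199  0.0437]
```

Emit:
jog_arm(motion=[[[0,0,2.3],[0.003,-0.02,0.044],0.093],[[0,0,0],[0.003,-0.02,0.044],0.093],[[0,0,0],[0.003,-0.02,0.044],0.093],[[0,0,0],[0.003,-0.02,0.044],0.093],[[0,0,0],[0.0035,-0.02,0.043],0.093]])

```text
time_s: 5.05
tcp_pos: [459.4, 214.0, 98.7]
orientation: [-0.0, 1.0, -0.021, 0.001]
contact_force: [0.9, -0.6, -0.0]
opening: 92.8
```

Emit:
jog_arm(motion=[[[0,0,0],[0,0,0.03],0.093],[[0,0,0],[0,0,0.03],0.093],[[0,0,0],[0,0,0.02],0.093],[[0,0,0],[0,0,0],0.093]])

```text
time_s: 5.55
tcp_pos: [457.7, 213.1, 18.2]
orientation: [0.001, 1.0, -0.021, -0.002]
contact_force: [-1.3, 0.6, 0.5]
opening: 92.8
```

```bash
python3 - <<'E'
from h import *
st();plan([459.6,214,5],-2.3,55);p=r.camera('wrist');save(p,'w3.png')
E
```

```text
t 5.55 tcp [457.7 213.1  18.2] yaw -2.43 zax [-0.003 -0.001 -1.   ] op 92.8 F [-1.3  0.6  0.5] q [ 19.   4. 111.  -0.  65. 112.]
turn [ 0.08  0.18 -0.13] rows 1 | shift [ 0.0019 -0.001   0.0132] rows 1 per row [ 0.0019 -0.001   0.0132]
```

View pics/w3.png

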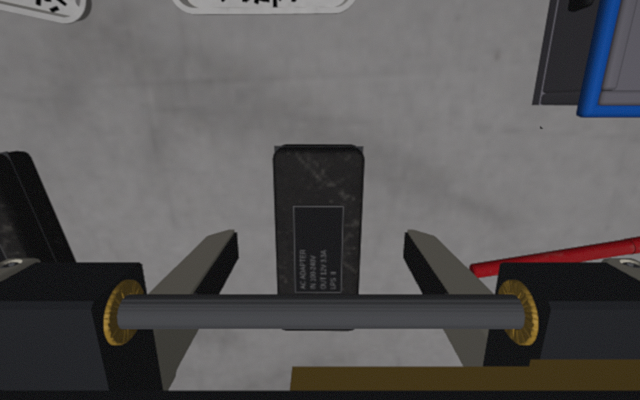

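Emit:
jog_arm(motion=[[[0,0,0],[0.002,0,0.013],0.093],[[0,0,0],[0,0,0],0.04],[[0,0,0],[0,0,0],0.03],[[0,0,0],[0,0,0],0.03],[[0,0,0],[0,0,0],0.03]], force=45)

```text
time_s: 6.22
tcp_pos: [460.9, 215.3, 6.9]
orientation: [-0.0, 1.0, -0.02, 0.0]
contact_force: [-0.7, -0.1, 0.3]
opening: 57.7
```

Emit:
jog_arm(motion=[[[0,0,0],[0,0,0],0.03],[[0,0,0],[0,0,0],0.03],[[0,0,0],[0,0,-0.03],0.03],[[0,0,0],[0,0,-0.04],0.03],[[0,0,0],[0,0,-0.04],0.03]], force=45)

```text
time_s: 6.85
tcp_pos: [459.8, 214.8, 116.8]
orientation: [0.0, 1.0, -0.02, -0.001]
contact_force: [0.4, -0.6, -3.0]
opening: 45.8
```

```bash
python3 - <<'E'
from h import *
st();plan([591.4,-98.9,115],-3,55)
E
```

```text
t 6.85 tcp [459.8 214.8 116.8] yaw -2.29 zax [-0.002 -0.001 -1.   ] op 45.8 F [ 0.4 -0.6 -3. ] q [ 19.  -3. 106.   0.  76. 112.]
turn [0.04 0.11 0.71] rows 1 | shift [0.1478 0.3064 0.0018] rows 7 per row [0.0211 0.0438 0.0003]
```

Emit:
jog_arm(motion=[[[0,0,0.7],[0.021,0.044,0],0.03],[[0,0,0],[0.021,0.044,0],0.03],[[0,0,0],[0.021,0.044,0],0.03],[[0,0,0],[0.021,0.044,0],0.03],[[0,0,0],[0.021,0.044,0],0.03]])

```text
time_s: 7.48
tcp_pos: [554.5, -11.2, 115.9]
orientation: [-0.0, 1.0, -0.026, -0.001]
contact_force: [0.8, 0.6, -2.5]
opening: 45.9
```

Emit:
jog_arm(motion=[[[0,0,0],[0.021,0.044,0],0.03],[[0,0,0],[0.021,0.043,0],0.03],[[0,0,0],[0,0,0],0.03],[[0,0,0],[0,0,0],0.03]])

```text
time_s: 7.98
tcp_pos: [591.3, -98.6, 115.6]
orientation: [-0.0, 1.0, -0.026, -0.001]
contact_force: [0.3, 0.6, -3.1]
opening: 46.0
```

```bash
python3 - <<'E'
from h import *
st();plan([591.4,-98.9,14],-3,40);p=r.camera('wrist');save(p,'w4.png')
q=r.camera('scene');save(q,'s4.png')
im=big(p);draw(im,p,594.5,-39,-3,(130,246,39),6)
cv2.imwrite('pics/o4.png',im[0:560,240:1040])
E
```

```text
t 7.97 tcp [591.3 -98.6 115.6] yaw -3.03 zax [-0.002  0.001 -1.   ] op 46.0 F [ 0.3  0.6 -3.1] q [-14.  11.  92.   0.  77.  79.]
turn [-0.05  0.11 -0.03] rows 1 | shift [0.0002 0.0003 0.1016] rows 3 per row [0.0001 0.0001 0.0339]
```

View pics/o4.png

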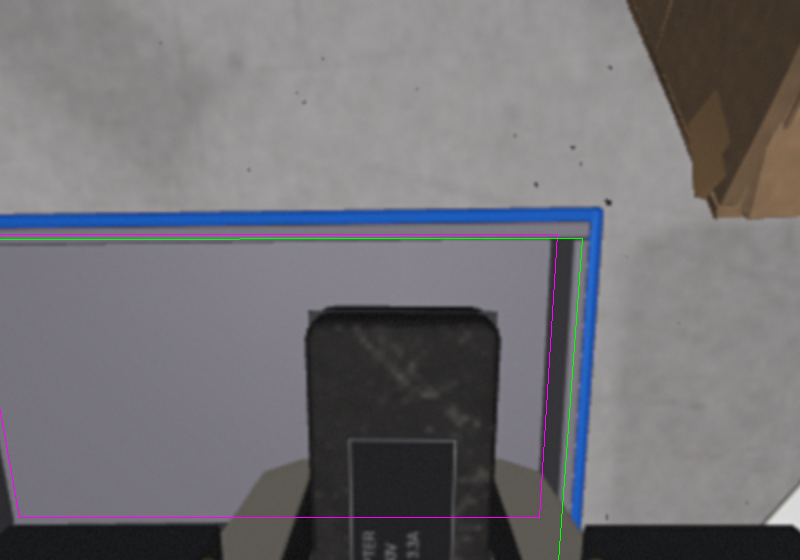

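Emit:
jog_arm(motion=[[[0,0,0],[0,0,0.03],0.03],[[0,0,0],[0,0,0.035],0.03],[[0,0,0],[0,0,0.025],0.03],[[0,0,0],[0,0,0.008],0.03],[[0,0,0],[0,0,0.002],0.03]])

```text
time_s: 8.7
tcp_pos: [592.1, -98.2, 16.8]
orientation: [-0.0, 1.0, -0.026, -0.0]
contact_force: [0.1, -0.1, -3.5]
opening: 45.8
```

Emit:
jog_arm(motion=[[[0,0,0],[0,0,0.0015],0.03],[[0,0,0],[0,0,0.0015],0.03]])

```text
time_s: 8.95
tcp_pos: [593.1, -99.1, 14.9]
orientation: [0.0, 1.0, -0.026, 0.001]
contact_force: [0.7, 0.4, -3.5]
opening: 45.9
```

Emit:
jog_arm(motion=[[[0,0,0],[0,0,0.0015],0.03],[[0,0,0],[0,0,0],0.03],[[0,0,0],[0,0,0],0.03]])

```text
time_s: 9.32
tcp_pos: [592.7, -99.1, 12.8]
orientation: [0.0, 1.0, -0.026, 0.001]
contact_force: [0.5, 0.5, 1.0]
opening: 45.7
```

Emit:
jog_arm(motion=[[[0,0,0],[0,0,0],0.066],[[0,0,0],[0,0,0],0.066],[[0,0,0],[0,0,0],0.066],[[0,0,0],[0,0,-0.02],0.066],[[0,0,0],[0,0,-0.04],0.066]])

```text
time_s: 9.95
tcp_pos: [590.6, -98.6, 71.9]
orientation: [-0.0, 1.0, -0.026, -0.002]
contact_force: [0.9, -0.0, 0.5]
opening: 65.7
```

Emit:
jog_arm(motion=[[[0,0,0],[0,0,-0.05],0.093],[[0,0,0],[-0.02,-0.05,0],0.093],[[0,0,0],[-0.02,-0.05,0],0.093],[[0,0,0],[-0.02,-0.05,0],0.093],[[0,0,0],[-0.02,-0.05,0],0.093]])

```text
time_s: 10.58
tcp_pos: [522.5, 106.5, 124.0]
orientation: [-0.0, 1.0, -0.026, 0.001]
contact_force: [0.8, -0.2, -0.1]
opening: 93.0
```

```bash
python3 - <<'E'
from h import *
st();plan([460,388,200],6,57)
E
```

```text
t 10.57 tcp [522.5 106.5 124. ] yaw -3.01 zax [ 0.002  0.    -1.   ] op 93.0 F [ 0.8 -0.2 -0.1] q [  6.   1. 102.   0.  77.  99.]
turn [-0.01 -0.12 -9.01] rows 1 | shift [-0.0327 -0.2865 -0.076 ] rows 6 per row [-0.0054 -0.0478 -0.0127]
```

Emit:
jog_arm(motion=[[[0,0,-9],[0,0,-0.03],0.093],[[0,0,0],[-0.0065,-0.057,-0.012],0.093],[[0,0,0],[-0.0065,-0.057,-0.012],0.093],[[0,0,0],[-0.0065,-0.057,-0.012],0.093],[[0,0,0],[-0.0065,-0.057,-0.01],0.093]])

```text
time_s: 11.2
tcp_pos: [472.7, 330.9, 200.8]
orientation: [-0.001, 0.999, 0.052, 0.001]
contact_force: [0.7, -1.3, -0.2]
opening: 93.4
```

Emit:
jog_arm(motion=[[[0,0,0],[-0.0065,-0.057,0],0.093],[[0,0,0],[0,0,0],0.093],[[0,0,0],[0,0,0],0.093]])

```text
time_s: 11.58
tcp_pos: [460.5, 384.9, 199.0]
orientation: [0.0, 0.999, 0.053, 0.0]
contact_force: [-0.3, -1.0, 0.2]
opening: 93.0
```

```bash
python3 - <<'E'
from h import *
st();p=r.camera('wrist');save(p,'w5.png')
q=r.camera('scene');save(q,'s5.png')
E
```

```text
t 11.57 tcp [460.5 384.9 199. ] yaw 6.06 zax [ 0.001 -0.    -1.   ] op 93.0 F [-0.3 -1.   0.2] q [ 35.   8.  87.  -0.  85. 119.]
```

View pics/w5.png

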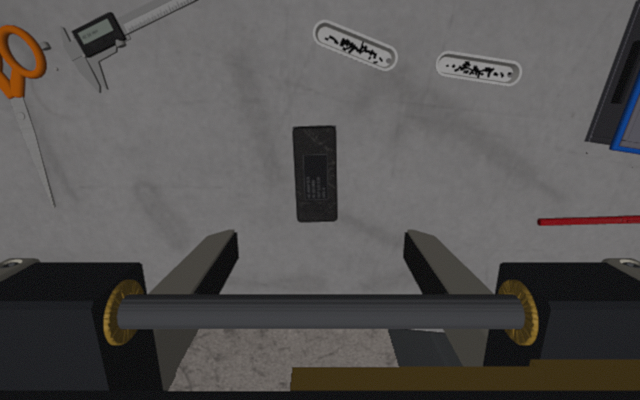

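View pics/s5.png

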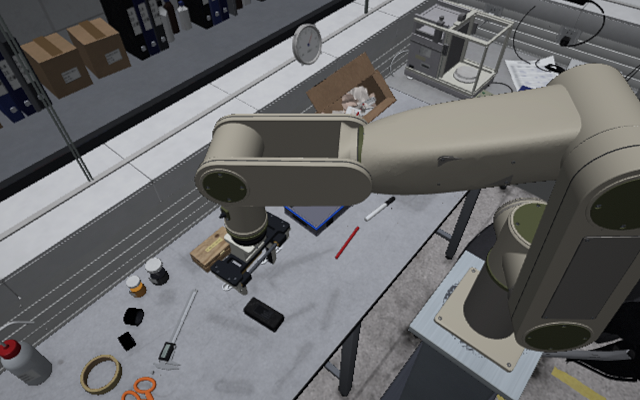

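```bash
python3 - <<'E'
from h import *
p=r.camera('wrist')
s=(174,315);x=ray(p,s,15);f=fit(p,dark(p,s),(106,46,30),0,x[0],x[1],6);print(x,f)
plan([f[0][0],f[0][1],20],f[0][2],57)
for s in[(45,355),(68,478)]:
    m=white(p,s,105);x=ray(p,s,5);print('boat',m.sum(),x[:2],fit(p,m,(25,91,10),0,x[0],x[1],-10))
E
```

```text
[461.50864619 391.5889022   15.        ] (array([460. , 391.7,   7.1]), 361, 3928)
turn [ 0.01 -0.02 -1.19] rows 1 | shift [-1.000e-04 -8.000e-03  1.786e-01] rows 4 per row [-0.     -0.002   0.0446]
boat 143452 [598.35554722 363.95867384] (array([627.9, 323.6,   3.5]), 140619, 143452)
boat 143452 [589.73023521 232.84639366] (array([617.4, 217. , -32.2]), 140550, 143452)
```

Emit:
jog_arm(motion=[[[0,0,-1.2],[0,-0.002,0.045],0.093],[[0,0,0],[0,-0.002,0.045],0.093],[[0,0,0],[0,-0.002,0.045],0.093],[[0,0,0],[0,-0.002,0.044],0.093],[[0,0,0],[0,0,0.01],0.093]])

```text
time_s: 12.35
tcp_pos: [457.6, 390.2, 5.7]
orientation: [0.002, 0.998, 0.062, -0.003]
contact_force: [-0.4, 0.0, 0.5]
opening: 92.8
```

Emit:
jog_arm(motion=[[[0,0,0],[0,0,0.004],0.093],[[0,0,0],[0,0,0],0.04],[[0,0,0],[0,0,0],0.03],[[0,0,0],[0,0,0],0.03],[[0,0,0],[0,0,0],0.03]], force=45)

```text
time_s: 12.98
tcp_pos: [459.7, 393.2, 5.7]
orientation: [-0.0, 0.998, 0.063, 0.0]
contact_force: [-0.2, -0.1, -0.9]
opening: 57.6
```

Emit:
jog_arm(motion=[[[0,0,0],[0,0,0],0.03],[[0,0,0],[0,0,0],0.03],[[0,0,0],[0,0,-0.03],0.03],[[0,0,0],[0,0,-0.04],0.03],[[0,0,0],[0,0,-0.04],0.03]], force=45)

```text
time_s: 13.6
tcp_pos: [458.6, 392.5, 115.0]
orientation: [0.0, 0.998, 0.063, -0.001]
contact_force: [-0.5, 0.6, -2.9]
opening: 45.3
```

```bash
python3 - <<'E'
from h import *
st();plan([597.6,20.9,115],-3,57)
E
```

```text
t 13.6 tcp [458.6 392.5 115. ] yaw 7.21 zax [-0.002 -0.001 -1.   ] op 45.3 F [-0.5  0.6 -2.9] q [ 36.  12.  91.   0.  77. 118.]
turn [ 0.06  0.11 10.21] rows 1 | shift [ 0.1582  0.3638 -0.    ] rows 7 per row [ 0.0226  0.052  -0.    ]
```

Emit:
jog_arm(motion=[[[0,0,10.2],[0,0,0],0.03],[[0,0,0],[0.0226,0.052,0],0.03],[[0,0,0],[0.0226,0.052,0],0.03],[[0,0,0],[0.0226,0.052,0],0.03],[[0,0,0],[0.0226,0.052,0],0.03]])

```text
time_s: 14.22
tcp_pos: [538.7, 178.9, 114.3]
orientation: [-0.0, 1.0, -0.026, -0.001]
contact_force: [0.1, -0.6, -3.8]
opening: 45.8
```

Emit:
jog_arm(motion=[[[0,0,0],[0.0226,0.052,0],0.03],[[0,0,0],[0.0226,0.052,0],0.03],[[0,0,0],[0.0226,0.052,0],0.03],[[0,0,0],[0,0,0],0.03],[[0,0,0],[0,0,0],0.03]])

```text
time_s: 14.85
tcp_pos: [597.8, 21.5, 114.2]
orientation: [-0.0, 1.0, -0.027, -0.001]
contact_force: [0.1, 0.4, -4.0]
opening: 45.9
```

```bash
python3 - <<'E'
from h import *
st();plan([597.6,20.9,12],-3,40);p=r.camera('wrist');save(p,'w6.png')
E
```

```text
t 14.85 tcp [597.8  21.5 114.2] yaw -3.04 zax [-0.002  0.001 -1.   ] op 45.9 F [ 0.1  0.4 -4. ] q [-3. 11. 92.  0. 77. 90.]
turn [-0.04  0.1  -0.04] rows 1 | shift [-1.000e-04  6.000e-04  1.022e-01] rows 3 per row [-0.      0.0002  0.0341]
```

View pics/w6.png

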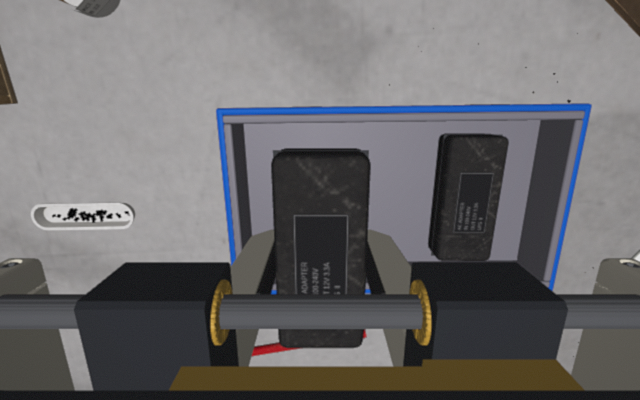

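Emit:
jog_arm(motion=[[[0,0,0],[0,0,0.03],0.03],[[0,0,0],[0,0,0.035],0.03],[[0,0,0],[0,0,0.024],0.03],[[0,0,0],[0,0,0.007],0.03],[[0,0,0],[0,0,0.002],0.03]])

```text
time_s: 15.52
tcp_pos: [598.4, 22.2, 17.3]
orientation: [-0.0, 1.0, -0.025, -0.0]
contact_force: [-0.2, 0.1, -3.9]
opening: 45.2
```

Emit:
jog_arm(motion=[[[0,0,0],[0,0,0.0015],0.03],[[0,0,0],[0,0,0.0015],0.03],[[0,0,0],[0,0,0.0015],0.03],[[0,0,0],[0,0,0],0.03],[[0,0,0],[0,0,0],0.03]])

```text
time_s: 16.15
tcp_pos: [598.5, 21.2, 12.7]
orientation: [-0.0, 1.0, -0.026, 0.0]
contact_force: [0.1, 0.3, -3.9]
opening: 45.9
```

Emit:
jog_arm(motion=[[[0,0,0],[0,0,0.001],0.03],[[0,0,0],[0,0,0],0.03],[[0,0,0],[0,0,0],0.03]])

```text
time_s: 16.52
tcp_pos: [598.4, 21.2, 11.6]
orientation: [-0.0, 1.0, -0.026, -0.0]
contact_force: [0.2, 0.0, -4.7]
opening: 46.0
```

Emit:
jog_arm(motion=[[[0,0,0],[0,0,0.001],0.03],[[0,0,0],[0,0,0],0.03],[[0,0,0],[0,0,0],0.03]])

```text
time_s: 16.9
tcp_pos: [598.7, 21.2, 11.3]
orientation: [0.0, 1.0, -0.026, 0.0]
contact_force: [-4.1, -0.4, 5.1]
opening: 45.7
```

Emit:
jog_arm(motion=[[[0,0,0],[0,0,0],0.066],[[0,0,0],[0,0,0],0.066],[[0,0,0],[0,0,0],0.066],[[0,0,0],[0,0,-0.02],0.066],[[0,0,0],[0,0,-0.04],0.066]])

```text
time_s: 17.52
tcp_pos: [597.0, 21.2, 70.4]
orientation: [-0.0, 1.0, -0.026, -0.002]
contact_force: [0.7, -0.8, -0.3]
opening: 66.2
```

Emit:
jog_arm(motion=[[[0,0,0],[0,0,-0.06],0.066],[[0,0,0],[-0.02,-0.03,-0.04],0.066],[[0,0,0],[-0.03,-0.05,0],0.066],[[0,0,0],[-0.03,-0.05,0],0.066],[[0,0,0],[-0.01,-0.05,0],0.066]])

```text
time_s: 18.15
tcp_pos: [517.1, 207.2, 172.8]
orientation: [-0.0, 1.0, -0.026, 0.001]
contact_force: [0.0, -0.2, 0.3]
opening: 66.1
```

Emit:
jog_arm(motion=[[[0,0,0],[0,-0.03,0],0.066],[[0,0,0],[0,0,0],0.066],[[0,0,0],[0,0,0],0.066]])

```text
time_s: 18.52
tcp_pos: [519.8, 235.1, 171.5]
orientation: [0.0, 1.0, -0.026, 0.0]
contact_force: [0.0, -0.4, 0.5]
opening: 65.8
```

```bash
python3 - <<'E'
from h import *
st();p=r.camera('wrist');save(p,'w7.png')
E
```

```text
t 18.52 tcp [519.8 235.1 171.5] yaw -2.98 zax [ 0.001 -0.    -1.   ] op 65.8 F [ 0.  -0.4  0.5] q [ 19.   4.  94.  -0.  82. 112.]
```

View pics/w7.png

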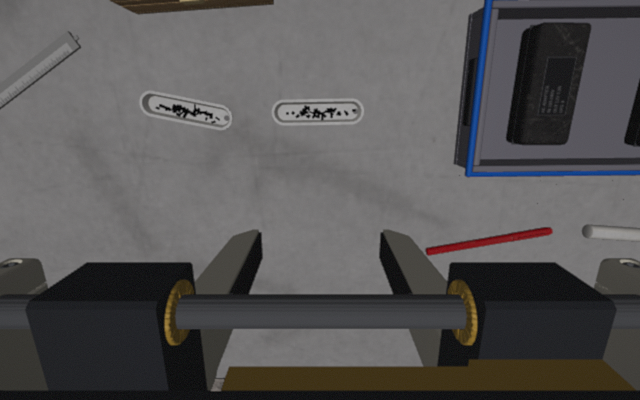

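```bash
python3 - <<'E'
from h import *
p=r.camera('wrist');a=p['pixels'].min(2)
print(a[85,300:310],a[94:108,318],a[118:132,318])
for s in[(112,318),(110,186)]:
    for t in (155,170,185):
        m=white(p,s,t);x=ray(p,s,5)
        if m.sum()<9000: print('boat',t,m.sum(),x[:2].round(1),fit(p,m,(25,91,10),0,x[0],x[1],-5))
for d in r.regions_of(p,'boat_1_center')[:3]:
    x=ray(p,d['at'],5);print('net',round(d['score'],2),x[:2].round(1),d['pixels'].sum(),fit(p,d['pixels'],(25,91,10),0,x[0],x[1],-5))
E
```

```text
[120 121 119 117 118 119 120 119 116 116] [120 120 120 119 127 153 156 135  86  88 141 156 154 155] [128 147 110 104 140 158 154 131 118 118 118 119 119 120]
boat 155 123 [588.1 235.1] (array([562.1, 266.8, -31.2]), 123, 123)Traceback (most recent call last):
  File "<stdin>", line 6, in <module>
  File "h.py", line 63, in white
    def white(p,seed,t=170): return comp(p['pixels'].min(2)>t,seed)
                                    ~~~~^^^^^^^^^^^^^^^^^^^^^^^^^^^
  File "h.py", line 55, in comp
    rr,cc=np.nonzero(m);d=(rr-seed[0])**2+(cc-seed[1])**2;k=d.argmin()
                                                            ~~~~~~~~^^
ValueError: attempt to get argmin of an empty sequence
```

```bash
python3 - <<'E'
from h import *
p=r.camera('wrist')
for s in[(112,318),(110,186)]:
    for t in (128,135,140):
        m=white(p,s,t);x=ray(p,s,5)
        if m.sum()<9000: print('boat',t,m.sum(),x[:2].round(1),fit(p,m,(25,91,10),0,x[0],x[1],-5))
for d in r.regions_of(p,'boat_1_center')[:3]:
    x=ray(p,d['at'],5);print('net',round(d['score'],2),x[:2].round(1),d['pixels'].sum(),fit(p,d['pixels'],(25,91,10),0,x[0],x[1],-5))
st();plan([589,235.4,60],-93)
E
```

```text
boat 128 2359 [588.1 234.8] (array([588.6, 236.1,  -1.6]), 169, 2359)
boat 135 2297 [588.1 234.8] (array([588.5, 236.2,  -2.1]), 175, 2297)
boat 140 2226 [588.1 234.8] (array([588.6, 236. ,  -2.6]), 200, 2226)
boat 128 2321 [597.1 366.6] (array([596.6, 366.6, -14.1]), 252, 2321)
boat 135 2268 [597.1 366.6] (array([596.6, 366.9, -14.1]), 289, 2268)
boat 140 2227 [597.1 366.6] (array([596.8, 367.8, -13.7]), 320, 2227)
net 0.86 [595.  369.7] 2308 (array([596.9, 367.5, -13.7]), 255, 2308)
net 0.52 [607.8  13.4] 7978 (array([609.5,  -3.4, -93.1]), 4597, 7978)
t 18.73 tcp [519.8 234.6 170.9] yaw -3.07 zax [ 0. -0. -1.] op 66.3 F [-0.3  0.2  0.1] q [ 19.   4.  94.  -0.  82. 112.]
turn [-0.000e+00 -1.000e-02  8.993e+01] rows 9 | shift [-0.0044 -0.069   0.1109] rows 3 per row [-0.0015 -0.023   0.037 ]
```

Emit:
jog_arm(motion=[[[0,0,-10.2],[0,0,0.008],0.05],[[0,0,-10.2],[0,0,0.008],0.05],[[0,0,-10.2],[0,0,0.008],0.05],[[0,0,-10.2],[0,0,0.008],0.05],[[0,0,-10.2],[0,0,0.008],0.05]])

```text
time_s: 19.35
tcp_pos: [519.8, 234.8, 130.4]
orientation: [0.0, 0.913, 0.409, -0.0]
contact_force: [-0.8, 0.1, 1.2]
opening: 50.0
```

Emit:
jog_arm(motion=[[[0,0,-10.2],[0,0,0.008],0.05],[[0,0,-10.2],[0,0,0.008],0.05],[[0,0,-10.2],[0,0,0.008],0.05],[[0,0,-9.4],[0,0,0.008],0.05],[[0,0,0],[0,0,0],0.05]])

```text
time_s: 19.98
tcp_pos: [519.1, 234.7, 97.9]
orientation: [-0.0, 0.72, 0.694, -0.001]
contact_force: [-0.7, -0.5, 0.7]
opening: 50.0
```

```bash
python3 - <<'E'
from h import *
st();plan([588.6,236,30],88,40)
E
```

```text
t 19.98 tcp [519.1 234.7  97.9] yaw 87.89 zax [-0.002 -0.001 -1.   ] op 50.0 F [-0.7 -0.5  0.7] q [19.  8. 98. -0. 74. 21.]
turn [-0.09  0.04 -0.11] rows 1 | shift [0.0037 0.0694 0.0679] rows 3 per row [0.0012 0.0231 0.0226]
```

Emit:
jog_arm(motion=[[[0,0,0],[0.002,0.035,0.02],0.05],[[0,0,0],[0.002,0.0345,0.02],0.05],[[0,0,0],[0,0,0.028],0.05],[[0,0,0],[0,0,0],0.05],[[0,0,0],[0,0,0],0.05]])

```text
time_s: 20.6
tcp_pos: [589.5, 237.2, 31.8]
orientation: [0.0, 0.72, 0.694, 0.0]
contact_force: [0.6, 0.0, -0.4]
opening: 50.1
```

```bash
python3 - <<'E'
from h import *
st();plan([588.6,236,3],88,40);p=r.camera('wrist');save(p,'w8.png')
E
```

```text
t 20.6 tcp [589.5 237.2  31.8] yaw 87.9 zax [ 0.001  0.    -1.   ] op 50.1 F [ 0.6  0.  -0.4] q [17. 22. 89.  0. 69. 19.]
turn [ 0.04 -0.02 -0.1 ] rows 1 | shift [-0.0012 -0.0009  0.0288] rows 1 per row [-0.0012 -0.0009  0.0288]
```

View pics/w8.png

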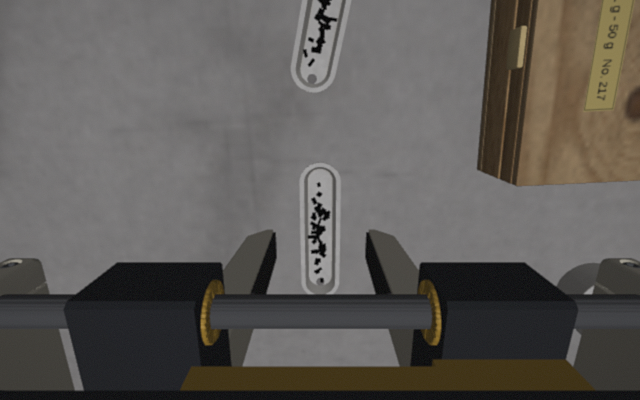

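Centred between the fingers (boat at about row 230, col 320). Lower and grip lightly.

Emit:
jog_arm(motion=[[[0,0,0],[-0.001,0,0.02],0.05],[[0,0,0],[0,0,0.007],0.05],[[0,0,0],[0,0,0.001],0.05],[[0,0,0],[0,0,0],0.035],[[0,0,0],[0,0,0],0.02]], force=8)

```text
time_s: 21.28
tcp_pos: [589.5, 236.3, 3.1]
orientation: [0.0, 0.719, 0.695, 0.0]
contact_force: [-0.2, -0.3, -0.1]
opening: 34.2
```

Emit:
jog_arm(motion=[[[0,0,0],[0,0,0],0.018],[[0,0,0],[0,0,0],0.018],[[0,0,0],[0,0,0],0.018],[[0,0,0],[0,0,0],0.018]])

```text
time_s: 21.78
tcp_pos: [589.5, 236.3, 3.0]
orientation: [0.0, 0.719, 0.695, 0.0]
contact_force: [0.8, -0.6, 2.4]
opening: 24.1
```

Emit:
jog_arm(motion=[[[0,0,0],[0,0,-0.02],0.018],[[0,0,0],[0,0,-0.04],0.018],[[0,0,0],[0,0,-0.05],0.018],[[0,0,10.1],[0,0,0],0.018],[[0,0,10.1],[0,0,0],0.018]])

```text
time_s: 22.4
tcp_pos: [590.0, 236.5, 115.4]
orientation: [0.0, 0.832, 0.555, 0.001]
contact_force: [-0.0, 0.6, -0.2]
opening: 24.4
```

Emit:
jog_arm(motion=[[[0,0,10.1],[0,0,0],0.018],[[0,0,10.1],[0,0,0],0.018],[[0,0,10.1],[0,0,0],0.018],[[0,0,10.1],[0,0,0],0.018],[[0,0,10.1],[0,0,0],0.018]])

```text
time_s: 23.02
tcp_pos: [589.3, 236.2, 114.0]
orientation: [-0.0, 0.989, 0.148, 0.0]
contact_force: [0.9, -0.3, 0.5]
opening: 24.4
```

Emit:
jog_arm(motion=[[[0,0,10.1],[0,0,0],0.018],[[0,0,10.1],[0,0,0],0.018],[[0,0,0],[0,0,0],0.018]])

```text
time_s: 23.4
tcp_pos: [589.3, 236.3, 113.8]
orientation: [-0.0, 1.0, -0.025, 0.0]
contact_force: [0.3, -0.1, 0.5]
opening: 24.6
```

```bash
python3 - <<'E'
from h import *
st();plan([598.5,21.2,110],-3,55);p=r.camera('wrist');save(p,'w9.png')
E
```

```text
t 23.4 tcp [589.3 236.3 113.8] yaw -2.83 zax [ 0.001  0.    -1.   ] op 24.6 F [ 0.3 -0.1  0.5] q [ 17.  17.  86.   0.  77. 110.]
turn [-0.02 -0.05  0.17] rows 1 | shift [0.0204 0.2143 0.0038] rows 4 per row [0.0051 0.0536 0.001 ]
```

View pics/w9.png

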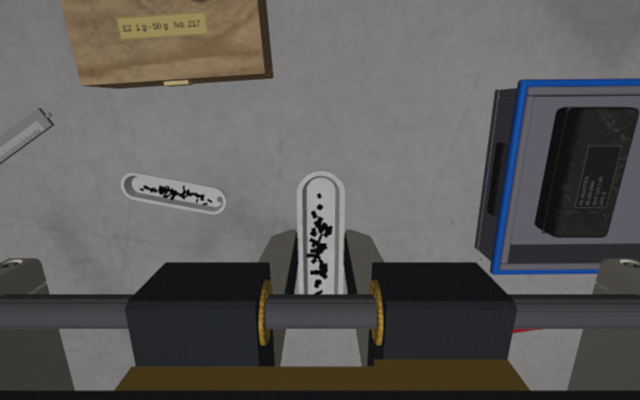

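Emit:
jog_arm(motion=[[[0,0,0],[0.005,0.0535,0],0.018],[[0,0,0],[0.005,0.0535,0],0.018],[[0,0,0],[0.005,0.0535,0],0.018],[[0,0,0],[0.005,0.0535,0],0.018],[[0,0,0],[0,0,0],0.018]])

```text
time_s: 24.08
tcp_pos: [598.5, 17.7, 113.2]
orientation: [0.0, 1.0, -0.026, 0.0]
contact_force: [0.2, 0.0, 0.2]
opening: 24.5
```

```bash
python3 - <<'E'
from h import *
st();plan([598.5,21.2,50],-3,55);p=r.camera('wrist');save(p,'w10.png')
s=(190,470);x=ray(p,s,36);print(fit(p,dark(p,s,45),(106,46,30),6,x[0],x[1],-3))
im=big(p);draw(im,p,598.5,21.2,-3,(106,46,30),6);draw(im,p,593,-99,-3,(106,46,30),6)
cv2.imwrite('pics/o10.png',im[100:600,400:1200])
E
```

```text
t 24.07 tcp [598.5  17.7 113.2] yaw -2.92 zax [ 0.001 -0.001 -1.   ] op 24.5 F [0.2 0.  0.2] q [-3. 11. 92. -0. 76. 90.]
turn [ 0.05 -0.03  0.08] rows 1 | shift [-0.0002 -0.0035  0.0632] rows 2 per row [-0.0001 -0.0017  0.0316]
(array([620.4, -87.7,  -3.1]), 1530, 1686)
```

View pics/o10.png

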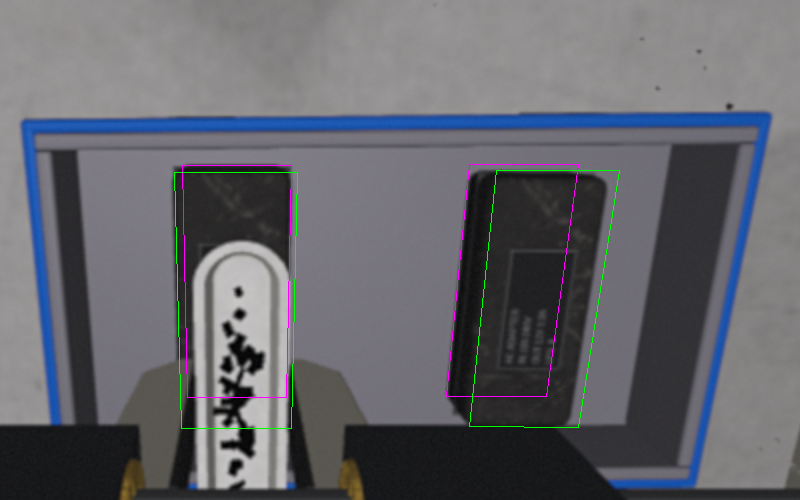

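Emit:
jog_arm(motion=[[[0,0,0],[0,-0.003,0.03],0.018],[[0,0,0],[0,0,0.03],0.018],[[0,0,0],[0,0,0.01],0.018],[[0,0,0],[0,0,0],0.018],[[0,0,0],[0,0,0],0.018]])

```text
time_s: 24.75
tcp_pos: [599.6, 24.8, 44.2]
orientation: [-0.0, 1.0, -0.025, 0.001]
contact_force: [0.5, 0.3, -0.3]
opening: 24.2
```

Emit:
jog_arm(motion=[[[0,0,0],[0,0,0.0015],0.018],[[0,0,0],[0,0,0.001],0.018],[[0,0,0],[0,0,0],0.018],[[0,0,0],[0,0,0],0.018]])

```text
time_s: 25.25
tcp_pos: [598.5, 24.4, 40.2]
orientation: [-0.0, 1.0, -0.025, 0.0]
contact_force: [0.1, 0.6, -0.6]
opening: 24.5
```

Emit:
jog_arm(motion=[[[0,0,0],[0,0.002,0.001],0.018],[[0,0,0],[0,0,0],0.018],[[0,0,0],[0,0,0],0.018]])

```text
time_s: 25.62
tcp_pos: [598.3, 22.4, 39.1]
orientation: [0.0, 1.0, -0.025, -0.0]
contact_force: [-0.4, 0.7, -0.0]
opening: 24.4
```

Emit:
jog_arm(motion=[[[0,0,0],[0,0,0.0005],0.03],[[0,0,0],[0,0,0],0.04],[[0,0,0],[0,0,0],0.045],[[0,0,0],[0,0,-0.01],0.05],[[0,0,0],[0,0,-0.03],0.05]])

```text
time_s: 26.25
tcp_pos: [596.8, 22.5, 77.6]
orientation: [-0.0, 1.0, -0.025, -0.002]
contact_force: [-0.2, -0.7, -0.7]
opening: 49.8
```

Emit:
jog_arm(motion=[[[0,0,0],[0,-0.02,-0.05],0.05],[[0,0,0],[0,-0.055,-0.03],0.05],[[0,0,0],[0,-0.06,0],0.05],[[0,0,0],[0,-0.06,0],0.05],[[0,0,0],[0,-0.06,0],0.05]])

```text
time_s: 26.88
tcp_pos: [611.4, 278.9, 159.9]
orientation: [-0.0, 1.0, -0.025, 0.001]
contact_force: [0.9, -0.2, 1.1]
opening: 50.2
```

Emit:
jog_arm(motion=[[[0,0,-10],[0,-0.05,0],0.05],[[0,0,-10],[0,-0.035,0],0.05],[[0,0,-10],[0,0,0],0.05],[[0,0,-10],[0,0,0],0.05],[[0,0,-10],[0,0,0],0.05]])

```text
time_s: 27.5
tcp_pos: [609.4, 362.0, 159.3]
orientation: [0.0, 0.915, 0.402, 0.0]
contact_force: [-0.1, -0.0, 0.1]
opening: 50.1
```

Emit:
jog_arm(motion=[[[0,0,-10],[0,0,0],0.05],[[0,0,-10],[0,0,0],0.05],[[0,0,-9],[0,0,0],0.05],[[0,0,0],[0,0,0],0.05],[[0,0,0],[0,0,0],0.05]])

```text
time_s: 28.12
tcp_pos: [609.5, 361.7, 159.0]
orientation: [0.0, 0.788, 0.615, 0.0]
contact_force: [-0.2, 0.3, 0.0]
opening: 50.0
```

```bash
python3 - <<'E'
from h import *
st();p=r.camera('wrist');save(p,'w11.png')
s=proj(p,[596.7,367,5]);print(s)
m=white(p,s,128);print(m.sum())
if m.sum()<9000:
    f=fit(p,m,(25,91,10),0,596.7,367,-14);print(f)
plan([596.7,367,40],76)
E
```

```text
t 28.12 tcp [609.5 361.7 159. ] yaw 75.91 zax [ 0.  0. -1.] op 50.0 F [-0.2  0.3  0. ] q [27. 26. 69. -0. 85. 41.]
(np.float64(180.78626104177985), np.float64(307.7486985143395))
2098
(array([596.5, 364.8, -14.1]), 164, 2098)
turn [ 0.01 -0.01 -0.06] rows 1 | shift [ 0.0021 -0.0137  0.1189] rows 2 per row [ 0.001  -0.0068  0.0594]
```

View pics/w11.png

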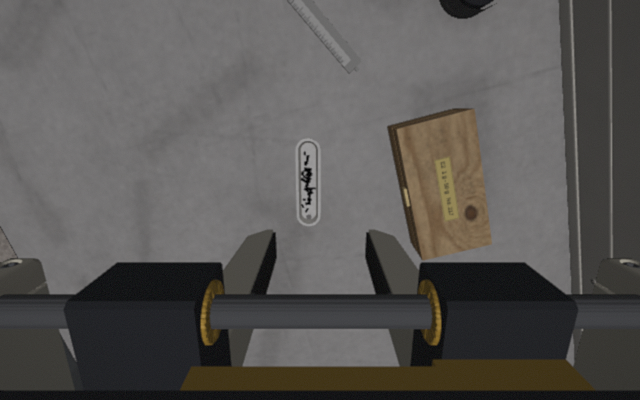

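Emit:
jog_arm(motion=[[[0,0,0],[0,-0.0135,0.03],0.05],[[0,0,0],[0,0,0.05],0.05],[[0,0,0],[0,0,0.045],0.05],[[0,0,0],[0,0,0],0.05],[[0,0,0],[0,0,0],0.05]])

```text
time_s: 28.8
tcp_pos: [597.3, 365.4, 35.6]
orientation: [0.0, 0.788, 0.616, 0.001]
contact_force: [1.6, -0.0, 0.7]
opening: 49.8
```

```bash
python3 - <<'E'
from h import *
st();plan([596.5,365.5,3],76)
E
```

```text
t 28.8 tcp [597.3 365.4  35.6] yaw 76.06 zax [ 0.002  0.001 -1.   ] op 49.8 F [ 1.6 -0.   0.7] q [27. 31. 77. -0. 73. 41.]
turn [ 0.09 -0.08  0.06] rows 1 | shift [-0.0001 -0.0008  0.0326] rows 1 per row [-0.0001 -0.0008  0.0326]
```

Emit:
jog_arm(motion=[[[0,0,0],[0,0,0.022],0.05],[[0,0,0],[0,0,0.008],0.05],[[0,0,0],[0,0,0.001],0.05],[[0,0,0],[0,0,0],0.035],[[0,0,0],[0,0,0],0.02]], force=8)

```text
time_s: 29.42
tcp_pos: [596.8, 365.1, 3.3]
orientation: [0.0, 0.787, 0.616, 0.001]
contact_force: [-0.1, -0.3, 0.4]
opening: 34.6
```

Emit:
jog_arm(motion=[[[0,0,0],[0,0,0],0.018],[[0,0,0],[0,0,0],0.018],[[0,0,0],[0,0,0],0.018],[[0,0,0],[0,0,0],0.018]])

```text
time_s: 29.92
tcp_pos: [596.7, 365.1, 3.1]
orientation: [0.0, 0.787, 0.616, 0.0]
contact_force: [0.4, -0.4, 3.0]
opening: 24.3
```

Emit:
jog_arm(motion=[[[0,0,0],[0,0,-0.02],0.018],[[0,0,0],[0,0,-0.04],0.018],[[0,0,0],[0,0,-0.05],0.018],[[0,0,10],[0,0,0],0.018],[[0,0,10],[0,0,0],0.018]])

```text
time_s: 30.55
tcp_pos: [597.1, 365.4, 115.5]
orientation: [0.0, 0.884, 0.468, 0.002]
contact_force: [-0.7, -0.1, -0.8]
opening: 24.7
```

Emit:
jog_arm(motion=[[[0,0,10],[0,0,0],0.018],[[0,0,10],[0,0,0],0.018],[[0,0,10],[0,0,0],0.018],[[0,0,10],[0,0,0],0.018],[[0,0,10],[0,0,0],0.018]])

```text
time_s: 31.18
tcp_pos: [596.4, 365.0, 113.9]
orientation: [-0.0, 0.999, 0.05, 0.0]
contact_force: [-0.6, 0.7, -0.7]
opening: 24.3
```

Emit:
jog_arm(motion=[[[0,0,9],[0,0,0],0.018],[[0,0,0],[0,0.055,0],0.018],[[0,0,0],[0,0.055,0],0.018],[[0,0,0],[0,0.055,0],0.018],[[0,0,0],[0,0.055,0],0.018]])

```text
time_s: 31.8
tcp_pos: [585.1, 143.6, 114.0]
orientation: [-0.0, 1.0, -0.025, 0.001]
contact_force: [0.7, -0.3, 0.8]
opening: 24.3
```

```bash
python3 - <<'E'
from h import *
st();plan([593,-99,113],-3,55)
E
```

```text
t 31.8 tcp [585.1 143.6 114. ] yaw -2.87 zax [ 0.001  0.    -1.   ] op 24.3 F [ 0.7 -0.3  0.8] q [  9.  12.  92.  -0.  77. 102.]
turn [-0.01 -0.07  0.13] rows 1 | shift [0.0205 0.2419 0.001 ] rows 5 per row [0.0041 0.0484 0.0002]
```

Emit:
jog_arm(motion=[[[0,0,0],[0.004,0.049,0],0.018],[[0,0,0],[0.004,0.049,0],0.018],[[0,0,0],[0.004,0.049,0],0.018],[[0,0,0],[0.004,0.049,0],0.018],[[0,0,0],[0.004,0.049,0],0.018]])

```text
time_s: 32.42
tcp_pos: [593.0, -102.2, 114.0]
orientation: [0.0, 1.0, -0.025, 0.001]
contact_force: [0.3, 0.5, -0.0]
opening: 24.6
```

Emit:
jog_arm(motion=[[[0,0,0],[0,0,0.02],0.018],[[0,0,0],[0,0,0],0.018],[[0,0,0],[0,0,0],0.018]])

```text
time_s: 32.8
tcp_pos: [592.7, -99.2, 92.7]
orientation: [-0.0, 1.0, -0.025, -0.0]
contact_force: [0.5, 1.0, -0.0]
opening: 24.3
```

```bash
python3 - <<'E'
from h import *
st();plan([593,-99,39],-3,55);p=r.camera('wrist');save(p,'w12.png')
E
```

```text
t 32.8 tcp [592.7 -99.2  92.7] yaw -2.81 zax [-0.001  0.    -1.   ] op 24.3 F [ 0.5  1.  -0. ] q [-14.  13.  93.   0.  74.  78.]
turn [-0.02  0.03  0.19] rows 1 | shift [ 0.0003 -0.0002  0.0537] rows 1 per row [ 0.0003 -0.0002  0.0537]
```

View pics/w12.png

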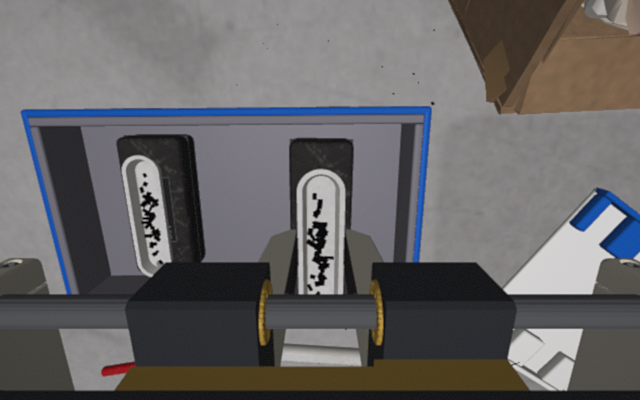

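Emit:
jog_arm(motion=[[[0,0,0],[0,0,0.03],0.018],[[0,0,0],[0,0,0.018],0.018],[[0,0,0],[0,0,0.004],0.018],[[0,0,0],[0,0,0.001],0.018],[[0,0,0],[0,0,0],0.018]])

```text
time_s: 33.48
tcp_pos: [593.6, -100.7, 40.6]
orientation: [0.0, 1.0, -0.025, 0.001]
contact_force: [-0.1, -0.3, -0.3]
opening: 24.7
```

Emit:
jog_arm(motion=[[[0,0,0],[0,0,0.0005],0.018],[[0,0,0],[0,0,0],0.018],[[0,0,0],[0,0,0],0.018]])

```text
time_s: 33.85
tcp_pos: [592.9, -100.6, 39.3]
orientation: [0.0, 1.0, -0.025, 0.0]
contact_force: [-0.4, -0.2, -0.1]
opening: 24.5
```

Emit:
jog_arm(motion=[[[0,0,0],[0,0,0.0008],0.018],[[0,0,0],[0,0,0],0.018],[[0,0,0],[0,0,0],0.028],[[0,0,0],[0,0,0],0.035],[[0,0,0],[0,0,0],0.042]])

```text
time_s: 34.48
tcp_pos: [592.7, -100.5, 38.1]
orientation: [-0.0, 1.0, -0.025, -0.0]
contact_force: [-0.1, 0.0, -0.4]
opening: 40.0
```

Emit:
jog_arm(motion=[[[0,0,0],[0,0,-0.005],0.045],[[0,0,0],[0,0,-0.03],0.045],[[0,0,0],[0,0,-0.05],0.05],[[0,0,0],[-0.03,0,-0.05],0.05],[[0,0,0],[-0.04,-0.02,-0.03],0.05]])

```text
time_s: 35.1
tcp_pos: [524.7, -77.9, 206.9]
orientation: [0.001, 1.0, -0.026, 0.002]
contact_force: [0.5, 0.6, 1.5]
opening: 49.7
```

Emit:
jog_arm(motion=[[[0,0,0],[-0.04,-0.03,0],0.05],[[0,0,0],[0,0,0],0.05],[[0,0,0],[0,0,0],0.05]])

```text
time_s: 35.48
tcp_pos: [485.9, -45.2, 203.9]
orientation: [0.0, 1.0, -0.025, 0.001]
contact_force: [-0.4, 0.1, -0.2]
opening: 50.5
```

```bash
python3 - <<'E'
from h import *
st();p=r.camera('wrist');save(p,'w13.png')
im=big(p)
cv2.imwrite('pics/o13.png',im[0:500,200:1000])
import pickle;pickle.dump({k:np.array(v) for k,v in p.items()},open('w13.pkl','wb'))
E
```

```text
t 35.48 tcp [485.9 -45.2 203.9] yaw -2.87 zax [ 0.001 -0.    -1.   ] op 50.5 F [-0.4  0.1 -0.2] q [-11. -10. 104.  -0.  86.  82.]
```

View pics/o13.png

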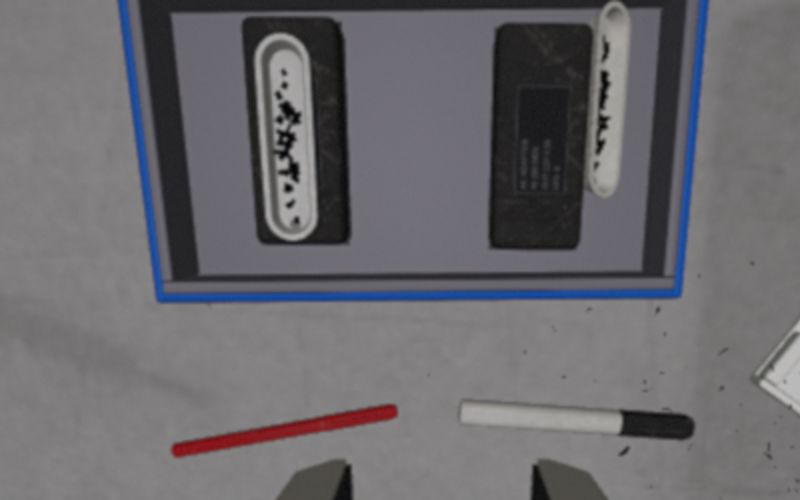

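```bash
python3 - <<'E'
from h import *
p=r.camera('wrist')
c=p['pixels'][0:130,320:460]
cv2.imwrite('pics/z13.png',cv2.cvtColor(cv2.resize(c,None,fx=4.5,fy=4.5,interpolation=cv2.INTER_CUBIC),cv2.COLOR_RGB2BGR))
q=r.camera('side');c=q['pixels'][170:260,280:400]
cv2.imwrite('pics/z13s.png',cv2.cvtColor(cv2.resize(c,None,fx=6,fy=6,interpolation=cv2.INTER_CUBIC),cv2.COLOR_RGB2BGR))
E
```

```text
(no output)
```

View pics/z13.png

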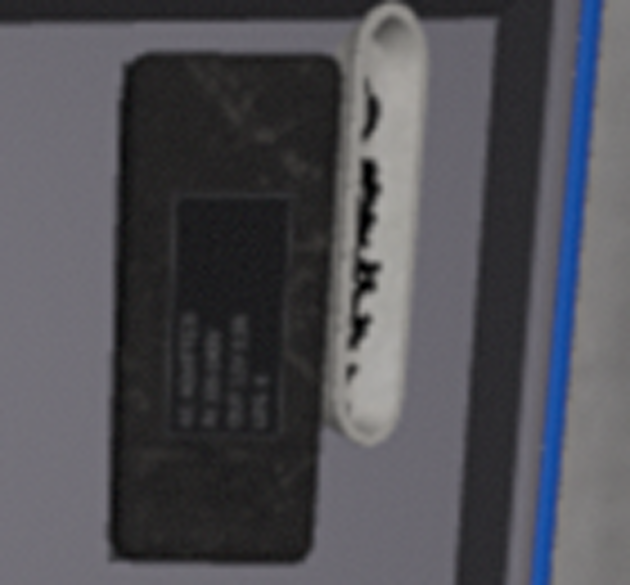

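View pics/z13s.png

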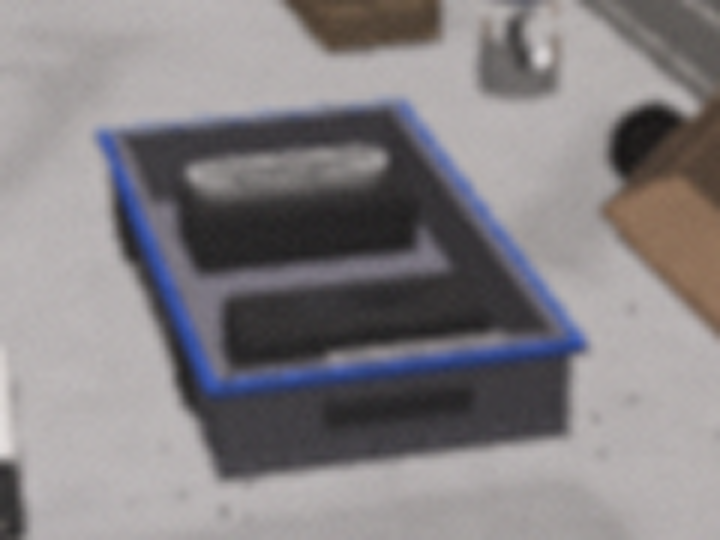

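```bash
python3 - <<'E'
from h import *
import pickle;p=pickle.load(open('w13.pkl','rb'))
# adapter corners in o13 -> full px = (x+200)/2, y/2
P=lambda x,y:((y)/2,(x+200)/2)
for n,c,z in [('near right',(577,248),36),('near left',(490,247),36),('far left',(497,24),36),('boat near end',(603,195),16),('boat near end hi',(603,195),30),('boat right edge',(628,100),8),('boat left near',(586,180),36),('box near right inner floor',(645,272),6),('box rim near right',(680,295),45),('boat1 L',(258,130),46),('boat1 R',(316,130),46),('ad1 L',(248,130),36),('ad1 R',(346,130),36)]:
    print(n,ray(p,P(*c),z)[:2].round(1))
q=r.camera('side')
for y in(-110,-125):
    # pixel row 227.5 col 349
    K=np.array(q['mtx']);R=np.array(q['R']);t=np.array(q['t']);d=R.T@np.linalg.inv(K)@np.array([349,227.5,1.]);c=-R.T@t
    print('side',c+d*(y-c[1])/d[1])
E
```

```text
near right [ 538.9 -115.7]
near left [541.6 -71.5]
far left [643.  -77.8]
boat near end [ 564.3 -133.3]
boat near end hi [ 564.1 -129.9]
boat right edge [ 611.1 -147.4]
boat left near [ 571.6 -120. ]
box near right inner floor [ 521.9 -160. ]
box rim near right [ 513.6 -166. ]
boat1 L [601.5  36.7]
boat1 R [600.1   9.4]
ad1 L [603.   44.1]
ad1 R [600.6  -3.4]
side [ 615.83245035 -110.           16.77788311]
side [ 610.82067089 -125.           25.00614153]
```

```bash
python3 - <<'E'
from h import *
st();plan([549,-94,60],-3,55)
E
```

```text
t 35.67 tcp [486.  -45.6 203.1] yaw -2.93 zax [-0. -0. -1.] op 49.8 F [-0.  -0.  -0.9] q [-11. -10. 104.  -0.  86.  82.]
turn [0.   0.02 0.07] rows 1 | shift [0.0654 0.045  0.1431] rows 3 per row [0.0218 0.015  0.0477]
```

Emit:
jog_arm(motion=[[[0,0,0],[0.022,0.015,0.03],0.06],[[0,0,0],[0.022,0.015,0.04],0.06],[[0,0,0],[0.0215,0.015,0.04],0.06],[[0,0,0],[0,0,0.03],0.06],[[0,0,0],[0,0,0],0.06]])

```text
time_s: 36.3
tcp_pos: [546.3, -93.1, 59.7]
orientation: [-0.001, 1.0, -0.026, -0.003]
contact_force: [0.2, 0.0, -0.3]
opening: 59.9
```

Emit:
jog_arm(motion=[[[0,0,0],[0,0,0],0.06]])

```text
time_s: 36.42
tcp_pos: [549.4, -93.6, 64.3]
orientation: [0.0, 1.0, -0.025, 0.0]
contact_force: [-0.4, -0.7, 0.5]
opening: 60.1
```

```bash
python3 - <<'E'
from h import *
st();plan([549,-94,14],-3,55);p=r.camera('wrist');save(p,'w14.png')
E
```

```text
t 36.42 tcp [549.4 -93.6  64.3] yaw -2.9 zax [ 0.001 -0.    -1.   ] op 60.1 F [-0.4 -0.7  0.5] q [-15.   8. 101.   0.  71.  78.]
turn [ 0.01 -0.05  0.1 ] rows 1 | shift [-0.0003  0.0004  0.0503] rows 1 per row [-0.0003  0.0004  0.0503]
```

View pics/w14.png

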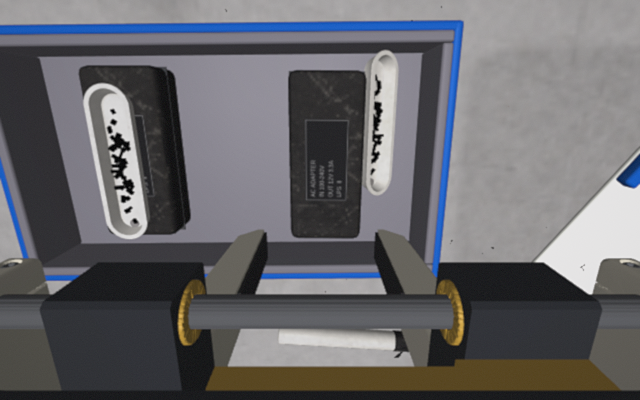

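Emit:
jog_arm(motion=[[[0,0,0],[0,0.0005,0.025],0.06],[[0,0,0],[0,0,0.018],0.06],[[0,0,0],[0,0,0.006],0.06],[[0,0,0],[0,0,0],0.06]])

```text
time_s: 36.98
tcp_pos: [548.6, -93.7, 14.3]
orientation: [-0.0, 1.0, -0.025, -0.0]
contact_force: [0.2, -0.3, -0.5]
opening: 60.1
```

```bash
python3 - <<'E'
from h import *
st();p=r.camera('wrist');save(p,'w15.png')
E
```

```text
t 36.98 tcp [548.6 -93.7  14.3] yaw -2.89 zax [-0.  0. -1.] op 60.1 F [ 0.2 -0.3 -0.5] q [-15.  12. 103.   0.  65.  78.]
```

View pics/w15.png

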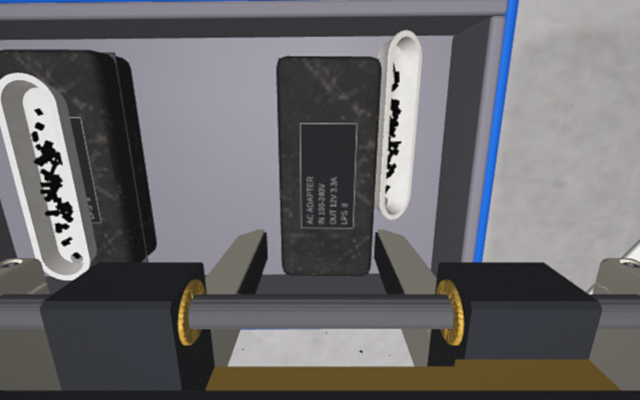

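Emit:
jog_arm(motion=[[[0,0,0],[0,0,0],0.045],[[0,0,0],[0,0,0],0.03],[[0,0,0],[0,0,0],0.03],[[0,0,0],[0,0,0],0.03]], force=40)

```text
time_s: 37.52
tcp_pos: [549.2, -94.2, 15.1]
orientation: [0.0, 1.0, -0.025, 0.001]
contact_force: [-0.9, -1.5, 5.5]
opening: 45.4
```

Emit:
jog_arm(motion=[[[0,0,0],[0,-0.007,0],0.03],[[0,0,0],[0,-0.01,0],0.03],[[0,0,0],[0,-0.01,0],0.03],[[0,0,0],[0,-0.01,0],0.03],[[0,0,0],[0,-0.005,0],0.03]])

```text
time_s: 38.15
tcp_pos: [551.6, -51.6, 15.1]
orientation: [0.0, 1.0, -0.025, 0.001]
contact_force: [-0.1, -4.9, 5.2]
opening: 46.2
```

```bash
python3 - <<'E'
from h import *
st();p=r.camera('wrist');save(p,'w16.png')
E
```

```text
t 38.15 tcp [551.6 -51.6  15.1] yaw -2.87 zax [ 0.002 -0.001 -1.   ] op 46.2 F [-0.1 -4.9  5.2] q [-11.  12. 103.  -0.  65.  82.]
```

View pics/w16.png

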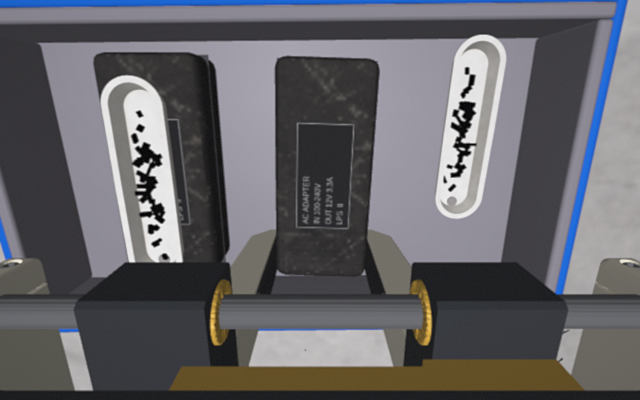

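Emit:
jog_arm(motion=[[[0,0,0],[0,0,0],0.053],[[0,0,0],[0,0,0],0.053],[[0,0,0],[0,0,-0.02],0.053],[[0,0,0],[0,0,-0.045],0.053],[[0,0,0],[-0.03,0.01,-0.055],0.053]])

```text
time_s: 38.83
tcp_pos: [520.8, -59.9, 135.3]
orientation: [-0.0, 1.0, -0.025, -0.0]
contact_force: [1.0, 0.3, -0.2]
opening: 53.1
```

Emit:
jog_arm(motion=[[[0,0,0],[-0.01,0.05,-0.02],0.05],[[0,0,0],[0,0.02,0],0.045],[[0,0,0],[0,0,0],0.045],[[0,0,0],[0,0,0],0.045]], force=8)

```text
time_s: 39.33
tcp_pos: [506.7, -128.7, 152.3]
orientation: [-0.001, 1.0, -0.025, -0.001]
contact_force: [-0.6, 0.2, 0.0]
opening: 44.8
```

```bash
python3 - <<'E'
from h import *
st();p=r.camera('wrist');save(p,'w17.png')
import pickle;pickle.dump({k:np.array(v) for k,v in p.items()},open('w17.pkl','wb'))
E
```

```text
t 39.33 tcp [ 506.7 -128.7  152.3] yaw -2.9 zax [-0.002  0.001 -1.   ] op 44.8 F [-0.6  0.2  0. ] q [-20.  -2. 102.   0.  80.  73.]
```

View pics/w17.png

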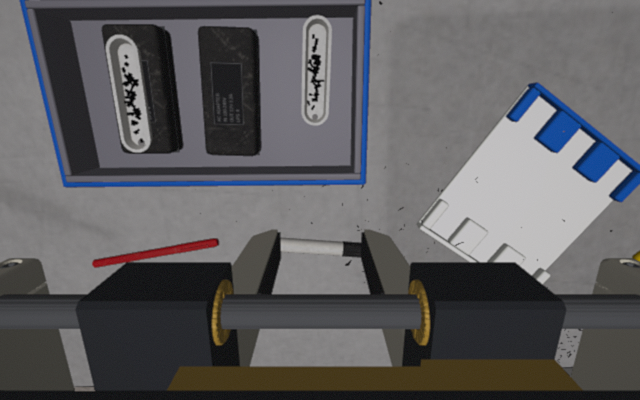

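```bash
python3 - <<'E'
from h import *
import pickle;p=pickle.load(open('w17.pkl','rb'))
for z,s in [(16,(70,316)),(46,(92,128))]:
    m=white(p,s,125);x=ray(p,s,z-5);print(m.sum(),fit(p,m,(91,25,10),z-10,x[0],x[1],0))
for n,s,z in [('ad2 nl',(152,206),36),('ad2 nr',(155,258),36),('ad2 fl',(28,199),36),('ad2 fr',(31,257),36),('wall R floor',(100,356),6),('ad1 nl',(154,120),36),('ad1 nr',(152,181),36)]:
    print(n,ray(p,s,z)[:2].round(1))
E
```

```text
3056 (array([ 608.8, -127.9,   -4.9]), 219, 3056)
3381 (array([596.2,  26.4,  -2.8]), 998, 3381)
ad2 nl [546.6 -28.1]
ad2 nr [541.7 -73.6]
ad2 fl [645.2 -37.2]
ad2 fr [640.7 -83.2]
wall R floor [ 584.  -164.2]
ad1 nl [548.7  48. ]
ad1 nr [547.7  -6.1]
```

```bash
python3 - <<'E'
from h import *
plan([608,-124,60],-4.5,55)
E
```

```text
turn [-0.06  0.12  1.64] rows 1 | shift [ 0.1006 -0.0124  0.0923] rows 3 per row [ 0.0335 -0.0041  0.0308]
```

Emit:
jog_arm(motion=[[[0,0,1.6],[0.0335,-0.004,0.02],0.04],[[0,0,0],[0.0335,-0.004,0.03],0.04],[[0,0,0],[0.0335,-0.004,0.03],0.04],[[0,0,0],[0,0,0.01],0.04],[[0,0,0],[0,0,0],0.04]])

```text
time_s: 40.0
tcp_pos: [606.8, -123.3, 61.7]
orientation: [-0.0, 0.999, -0.039, -0.002]
contact_force: [0.0, 0.4, 0.2]
opening: 40.0
```

```bash
python3 - <<'E'
from h import *
st();plan([608,-124,9],-4.5,55);p=r.camera('wrist');save(p,'w18.png')
im=big(p)
# fingers' footprint when at z=16..46
for z,c in((46,(0,255,255)),(16,(0,0,255))):
  for s in(-1,1):
    pos,M,o=pose();q=[]
    for a,b in((-7.5,20),(7.5,20),(7.5,37.5),(-7.5,37.5)):
        w=pos+M[:,0]*a+M[:,1]*s*b;rr,cc=proj(p,[w[0],w[1],z]);q.append([cc*2,rr*2])
    cv2.polylines(im,[np.array(q).round().astype(np.int32)],True,c,1)
cv2.imwrite('pics/o18.png',im[100:700,240:1040])
E
```

```text
t 40.0 tcp [ 606.8 -123.3   61.7] yaw -4.42 zax [-0.004  0.001 -1.   ] op 40.0 F [0.  0.4 0.2] q [-16.  18.  90.   0.  72.  78.]
turn [-0.05  0.22  0.08] rows 1 | shift [0.0012 0.0006 0.0527] rows 1 per row [0.0012 0.0006 0.0527]
```

View pics/o18.png

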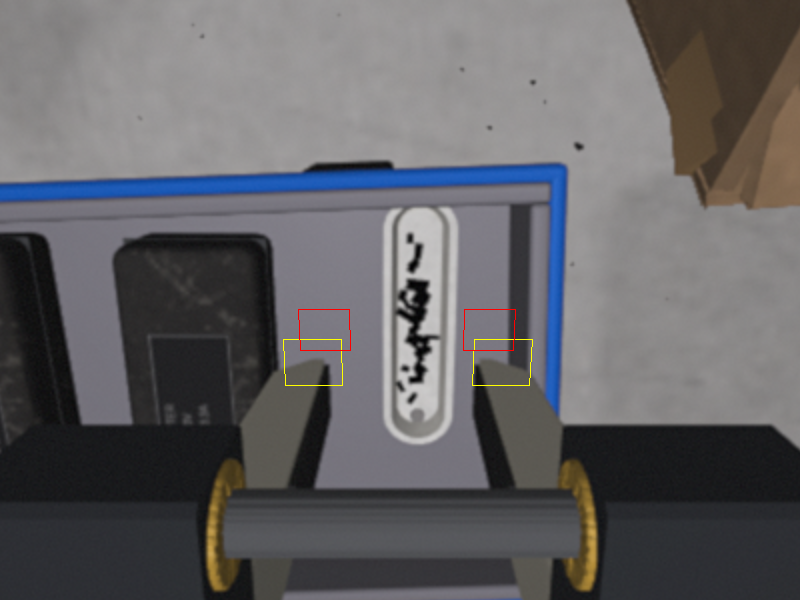

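Emit:
jog_arm(motion=[[[0,0,0],[0,0.0005,0.02],0.04],[[0,0,0],[0,0,0.02],0.04],[[0,0,0],[0,0,0.01],0.04],[[0,0,0],[0,0,0.002],0.04],[[0,0,0],[0,0,0],0.04]])

```text
time_s: 40.67
tcp_pos: [608.4, -125.2, 11.6]
orientation: [0.0, 0.999, -0.039, 0.0]
contact_force: [0.3, -0.7, 0.5]
opening: 40.1
```

Emit:
jog_arm(motion=[[[0,0,0],[0,0,0.001],0.03],[[0,0,0],[0,0,0],0.018],[[0,0,0],[0,0,0],0.018],[[0,0,0],[0,0,0],0.018],[[0,0,0],[0,0,0],0.018]], force=8)

```text
time_s: 41.3
tcp_pos: [608.7, -125.2, 10.9]
orientation: [0.0, 0.999, -0.039, 0.0]
contact_force: [-0.1, -0.2, 3.6]
opening: 24.4
```

Emit:
jog_arm(motion=[[[0,0,0],[0,0,-0.015],0.018],[[0,0,0],[0,0,-0.03],0.018],[[0,0,0],[-0.006,-0.025,-0.02],0.018],[[0,0,-1.5],[-0.005,-0.0455,0],0.018],[[0,0,0],[0,0,0],0.018]])

```text
time_s: 41.92
tcp_pos: [602.9, -51.2, 76.6]
orientation: [-0.0, 1.0, -0.024, 0.0]
contact_force: [-0.2, -0.2, 0.3]
opening: 24.1
```

Emit:
jog_arm(motion=[[[0,0,0],[0,0,0],0.018],[[0,0,0],[0,0,0],0.018]])

```text
time_s: 42.18
tcp_pos: [602.8, -54.8, 75.5]
orientation: [0.0, 1.0, -0.027, -0.0]
contact_force: [0.5, -1.3, -0.3]
opening: 24.6
```

```bash
python3 - <<'E'
from h import *
st();plan([594,-56,41],-3,55);p=r.camera('wrist');save(p,'w19.png')
E
```

```text
t 42.17 tcp [602.8 -54.8  75.5] yaw -3.05 zax [-0. -0. -1.] op 24.6 F [ 0.5 -1.3 -0.3] q [-10.  15.  93.  -0.  73.  83.]
turn [ 0.01  0.01 -0.05] rows 1 | shift [-0.0087  0.0017  0.0345] rows 1 per row [-0.0087  0.0017  0.0345]
```

View pics/w19.png

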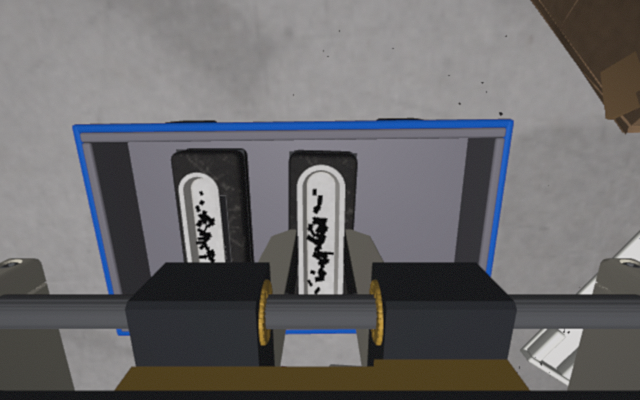

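Emit:
jog_arm(motion=[[[0,0,0],[-0.008,0.001,0.015],0.018],[[0,0,0],[0,0,0.014],0.018],[[0,0,0],[0,0,0.003],0.018],[[0,0,0],[0,0,0],0.018],[[0,0,0],[0,0,0],0.018]])

```text
time_s: 42.85
tcp_pos: [595.2, -54.5, 43.9]
orientation: [0.0, 1.0, -0.026, 0.0]
contact_force: [0.8, 0.2, -0.1]
opening: 24.3
```

Emit:
jog_arm(motion=[[[0,0,0],[0,0,0.001],0.018],[[0,0,0],[0,0,0.001],0.018],[[0,0,0],[0,0,0],0.018],[[0,0,0],[0,0,0],0.018]])

```text
time_s: 43.35
tcp_pos: [594.8, -54.5, 41.5]
orientation: [-0.0, 1.0, -0.026, -0.0]
contact_force: [0.4, -0.6, 0.5]
opening: 24.1
```

Lower a touch more, then open slowly and look before rising far.

Emit:
jog_arm(motion=[[[0,0,0],[0,0,0.0008],0.018],[[0,0,0],[0,0,0],0.018],[[0,0,0],[0,0,0],0.026],[[0,0,0],[0,0,0],0.03],[[0,0,0],[0,0,0],0.036]])

```text
time_s: 43.98
tcp_pos: [594.7, -54.5, 40.5]
orientation: [-0.0, 1.0, -0.026, -0.0]
contact_force: [-0.2, -0.1, 0.3]
opening: 34.3
```

Emit:
jog_arm(motion=[[[0,0,0],[0,0,0],0.04],[[0,0,0],[0,0,-0.005],0.04],[[0,0,0],[0,0,-0.03],0.04]])

```text
time_s: 44.35
tcp_pos: [592.7, -54.2, 73.8]
orientation: [-0.0, 1.0, -0.026, -0.002]
contact_force: [0.3, 0.6, 0.9]
opening: 39.9
```

```bash
python3 - <<'E'
from h import *
st();p=r.camera('wrist');save(p,'w20.png')
E
```

```text
t 44.35 tcp [592.7 -54.2  73.8] yaw -2.99 zax [-0.005  0.001 -1.   ] op 39.9 F [0.3 0.6 0.9] q [-10.  13.  94.  -0.  73.  83.]
```

View pics/w20.png

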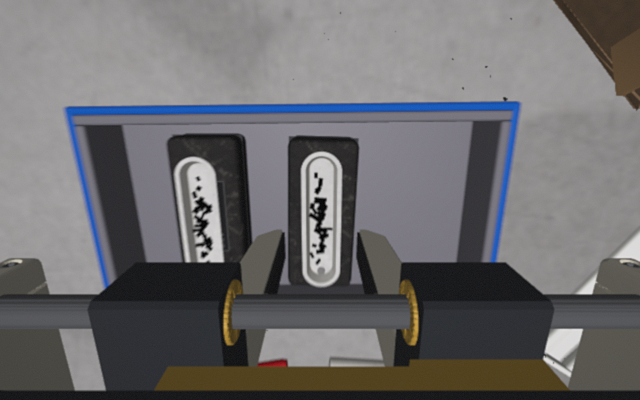

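Emit:
jog_arm(motion=[[[0,0,0],[0,0,-0.05],0.05],[[0,0,0],[-0.03,0.01,-0.05],0.05],[[0,0,0],[-0.05,0.02,-0.02],0.05],[[0,0,0],[-0.05,0.02,0],0.05],[[0,0,0],[-0.04,0.02,0],0.05]])

```text
time_s: 45.02
tcp_pos: [420.2, -116.0, 196.5]
orientation: [0.0, 1.0, -0.026, 0.001]
contact_force: [0.6, -0.4, 0.3]
opening: 50.1
```

Emit:
jog_arm(motion=[[[0,0,-10],[0,0,0],0.05],[[0,0,-10],[0,0,0],0.05],[[0,0,-10],[0,0,0],0.05],[[0,0,-10],[0,0,0],0.05],[[0,0,-10],[0,0,0],0.05]])

```text
time_s: 45.65
tcp_pos: [421.5, -115.6, 196.1]
orientation: [0.0, 0.916, 0.401, 0.0]
contact_force: [0.4, -0.1, -0.2]
opening: 49.9
```

Emit:
jog_arm(motion=[[[0,0,-10],[0,0,0],0.05],[[0,0,-10],[0,0,0],0.05],[[0,0,-10],[0,0,0],0.05],[[0,0,-7],[0,0,0],0.05],[[0,0,0],[0,0,0],0.05]])

```text
time_s: 46.28
tcp_pos: [421.5, -115.6, 196.1]
orientation: [0.0, 0.743, 0.669, 0.0]
contact_force: [0.1, -0.9, -0.2]
opening: 49.9
```

```bash
python3 - <<'E'
from h import *
st();p=r.camera('wrist');save(p,'w21.png');plan([438.7,-122,60],84)
import pickle;pickle.dump({k:np.array(v) for k,v in p.items()},open('w21.pkl','wb'))
E
```

```text
t 46.27 tcp [ 421.5 -115.6  196.1] yaw 83.96 zax [ 0.001 -0.    -1.   ] op 49.9 F [ 0.1 -0.9 -0.2] q [-22. -18. 112.  -0.  86. -16.]
turn [ 0.04  0.01 -0.15] rows 1 | shift [-0.0046  0.0178  0.136 ] rows 3 per row [-0.0015  0.0059  0.0453]
```

View pics/w21.png

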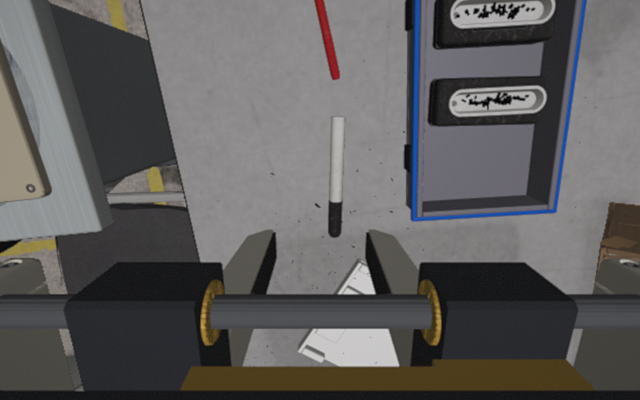

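```bash
python3 - <<'E'
from h import *
import pickle;p=pickle.load(open('w21.pkl','rb'))
a=ray(p,(116.5,338),10);b=ray(p,(236.5,335),8);print(a,b,(a+b)/2,np.linalg.norm(a-b),np.degrees(np.arctan2(*(a-b)[1::-1])))
c=(a+b)/2;plan([c[0],c[1],40],np.degrees(np.arctan2(*(a-b)[1::-1])))
E
```

```text
[446.59384042 -53.05413336  10.        ] [ 430.57881015 -190.92545427    8.        ] [ 438.58632529 -121.98979381    9.        ] 138.812759946065 83.37425863703668
turn [0.04 0.01 0.48] rows 1 | shift [-0.0044  0.0177  0.156 ] rows 3 per row [-0.0015  0.0059  0.052 ]
```

Emit:
jog_arm(motion=[[[0,0,0.5],[-0.0015,0.006,0.05],0.045],[[0,0,0],[-0.0015,0.006,0.05],0.045],[[0,0,0],[-0.0015,0.006,0.05],0.045],[[0,0,0],[0,0,0.03],0.045],[[0,0,0],[0,0,0.012],0.045]])

```text
time_s: 46.95
tcp_pos: [437.3, -121.4, 1.7]
orientation: [-0.001, 0.747, 0.665, -0.001]
contact_force: [-0.3, 0.0, -0.1]
opening: 45.0
```

Emit:
jog_arm(motion=[[[0,0,0],[0,0,0.001],0.03],[[0,0,0],[0,0,0],0.02],[[0,0,0],[0,0,0],0.01],[[0,0,0],[0,0,0],0.01],[[0,0,0],[0,0,0],0.01]], force=20)

```text
time_s: 47.58
tcp_pos: [439.8, -122.4, 3.9]
orientation: [0.001, 0.746, 0.666, 0.001]
contact_force: [-1.1, 0.4, 7.6]
opening: 15.8
```

```bash
python3 - <<'E'
from h import *
st()
E
```

```text
t 47.58 tcp [ 439.8 -122.4    3.9] yaw 83.5 zax [ 0.002 -0.001 -1.   ] op 15.8 F [-1.1  0.4  7.6] q [-22.  -2. 119.   0.  63. -15.]
```

Emit:
jog_arm(motion=[[[0,0,0],[0,0,-0.02],0.01],[[0,0,0],[0,0,-0.04],0.01],[[0,0,0],[0,0,-0.05],0.01]])

```text
time_s: 47.95
tcp_pos: [437.7, -121.6, 113.1]
orientation: [-0.001, 0.746, 0.666, -0.0]
contact_force: [0.7, -0.3, 0.1]
opening: 15.7
```

```bash
python3 - <<'E'
from h import *
st()
import pickle;p=pickle.load(open('w17.pkl','rb'))
c=p['pixels'][70:290,410:640]
im=cv2.cvtColor(cv2.resize(c,None,fx=3,fy=2.7,interpolation=cv2.INTER_CUBIC),cv2.COLOR_RGB2BGR)
cv2.imwrite('pics/z17.png',im)
E
```

```text
t 47.95 tcp [ 437.7 -121.6  113.1] yaw 83.5 zax [-0.002  0.001 -1.   ] op 15.7 F [ 0.7 -0.3  0.1] q [-22. -11. 115.  -0.  77. -15.]
```

View pics/z17.png

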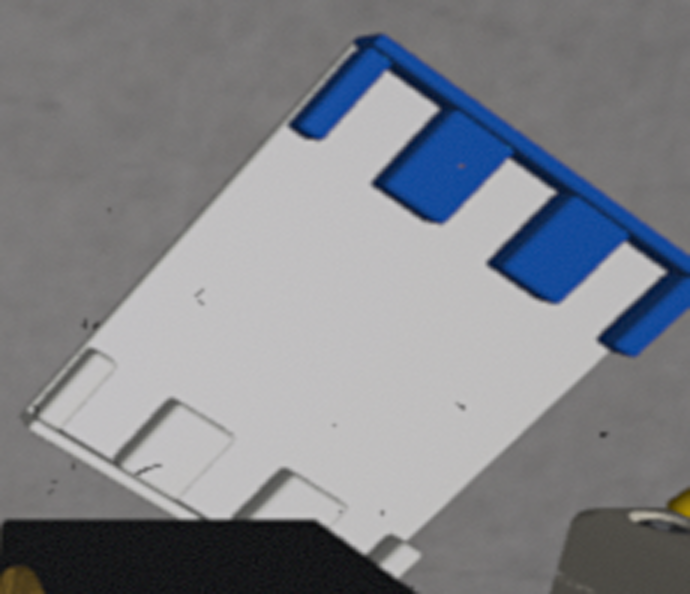

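```bash
python3 - <<'E'
from h import *
import pickle;p=pickle.load(open('w17.pkl','rb'))
from scipy.optimize import least_squares
C=[((85,75,14),(370,37)),((-85,75,7),(26,412)),((53,39,4),(375,185)),((53,13,4),(435,222)),((53,-13,4),(490,263)),((53,-39,4),(550,302)),((53,-65,4),(598,340)),((-53,39,14),(172,400)),((-53,13,14),(233,437)),((-53,-13,14),(285,470)),((-53,-39,14),(345,507)),((-53,65,14),(115,362))]
def res(v):
    c,s=np.cos(v[2]),np.sin(v[2]);o=[]
    for (a,b,z),(u,w) in C:
        rr,cc=proj(p,[v[0]+c*a-s*b,v[1]+s*a+c*b,z]);o+= [rr-(70+w/2.7),cc-(410+u/3)]
    return np.array(o)
s=least_squares(res,[478,-330,np.radians(-37.5)],loss='soft_l1')
print(s.x[:2],np.degrees(s.x[2]));print(res(s.x).reshape(-1,2).round(1).tolist())
c,sn=np.cos(s.x[2]),np.sin(s.x[2])
for y in(52,0,-52): print(y,s.x[0]-sn*y,s.x[1]+c*y)
E
```

```text
[ 477.40803111 -336.38167616] -38.89292721508319
[[-1.4, 10.3], [1.0, -1.5], [-4.0, 3.2], [-1.8, 1.9], [-1.6, 1.7], [-1.0, -0.6], [-0.4, 0.6], [3.5, -0.2], [3.9, -1.8], [5.4, -0.9], [5.1, -3.0], [3.2, -0.5]]
52 510.05711427029456 -295.9090018194126
0 477.4080311076426 -336.381676164435
-52 444.75894794499067 -376.85435050945745
```

```bash
python3 - <<'E'
from h import *
import pickle;p=pickle.load(open('w17.pkl','rb'))
from scipy.optimize import least_squares
C=[((85,75,14),(375,37)),((-85,75,7),(26,412)),((48,39,4),(375,185)),((48,13,4),(435,222)),((48,-13,4),(490,263)),((48,-39,4),(550,302)),((48,-65,4),(598,340)),((-48,39,14),(172,400)),((-48,13,14),(233,437)),((-48,-13,14),(285,470)),((-48,-39,14),(345,507)),((-48,65,14),(115,362))]
def res(v):
    c,s=np.cos(v[2]),np.sin(v[2]);o=[]
    for (a,b,z),(u,w) in C:
        rr,cc=proj(p,[v[0]+c*a-s*b,v[1]+s*a+c*b,z]);o+= [rr-(70+w/2.7),cc-(410+u/3)]
    return np.array(o)
s=least_squares(res,[478,-330,np.radians(-37.5)],loss='soft_l1')
print(s.x[:2],np.degrees(s.x[2]));print(res(s.x).reshape(-1,2).round(1).tolist())
c,sn=np.cos(s.x[2]),np.sin(s.x[2])
for y in(52,0,-52): print(y,s.x[0]-sn*y,s.x[1]+c*y)
st();plan([s.x[0]-sn*52,s.x[1]+c*52,110],np.degrees(s.x[2])+180);plan([s.x[0],s.x[1],110],np.degrees(s.x[2])+180)
E
```

```text
[ 478.88481576 -335.99894299] -37.80383694722989
[[-2.9, 6.0], [1.6, -1.5], [-1.2, -2.0], [0.5, -3.0], [0.3, -2.7], [0.4, -4.6], [0.6, -3.0], [-0.6, 3.1], [-0.5, 1.9], [0.8, 3.2], [0.2, 1.4], [-0.6, 2.5]]
52 510.7587340340402 -294.91301676508425
0 478.8848157565057 -335.9989429885133
-52 447.01089747897123 -377.08486921194236
t 47.95 tcp [ 437.7 -121.6  113.1] yaw 83.5 zax [-0.002  0.001 -1.   ] op 15.7 F [ 0.7 -0.3  0.1] q [-22. -11. 115.  -0.  77. -15.]
turn [ -0.09  -0.09 -58.69] rows 6 | shift [-0.164  -0.0922  0.0031] rows 4 per row [-0.041  -0.023   0.0008]
turn [ -0.09  -0.09 -58.69] rows 6 | shift [-0.164  -0.1442  0.0031] rows 4 per row [-0.041  -0.036   0.0008]
```

Emit:
jog_arm(motion=[[[0,0,-10],[0,0,-0.015],0.01],[[0,0,-10],[0,0,-0.015],0.01],[[0,0,-10],[0,0,0],0.01],[[0,0,-10],[0,0,0],0.01],[[0,0,-10],[0,0,0],0.01]])

```text
time_s: 48.58
tcp_pos: [438.8, -122.0, 143.0]
orientation: [0.0, 0.392, 0.92, -0.0]
contact_force: [-0.4, -0.1, -0.2]
opening: 15.9
```

Emit:
jog_arm(motion=[[[0,0,-8.5],[0,0,0],0.01],[[0,0,0],[-0.041,-0.023,0],0.01],[[0,0,0],[-0.041,-0.023,0],0.01],[[0,0,0],[-0.041,-0.023,0],0.01],[[0,0,0],[-0.041,-0.023,0],0.01]])

```text
time_s: 49.2
tcp_pos: [511.9, -296.9, 142.9]
orientation: [0.0, 0.326, 0.946, -0.0]
contact_force: [0.9, 0.6, 0.5]
opening: 16.0
```

Emit:
jog_arm(motion=[[[0,0,0],[0,0,0],0.01],[[0,0,0],[0,0,0],0.01]])

```text
time_s: 49.45
tcp_pos: [511.0, -295.0, 142.3]
orientation: [-0.0, 0.326, 0.945, 0.0]
contact_force: [-0.2, 0.0, -0.2]
opening: 15.9
```

```bash
python3 - <<'E'
from h import *
st();p=r.camera('wrist');save(p,'w22.png')
import pickle;pickle.dump({k:np.array(v) for k,v in p.items()},open('w22.pkl','wb'))
for d in r.landmark_of(p,'compartment_1')[:3]: print('w',round(d['score'],2),np.round(d['at']),ray(p,d['at'],4)[:2].round(1))
q=r.camera('side');save(q,'s22.png')
E
```

```text
t 49.45 tcp [ 511.  -295.   142.3] yaw 141.99 zax [-0.001  0.001 -1.   ] op 15.9 F [-0.2  0.  -0.2] q [-35.   9.  92.   0.  79. -87.]
w 0.88 [186. 266.] [ 478.6 -336.7]
w 0.87 [186. 214.] [ 447.1 -376.1]
w 0.78 [185. 322.] [ 511.5 -292.3]
```

View pics/w22.png

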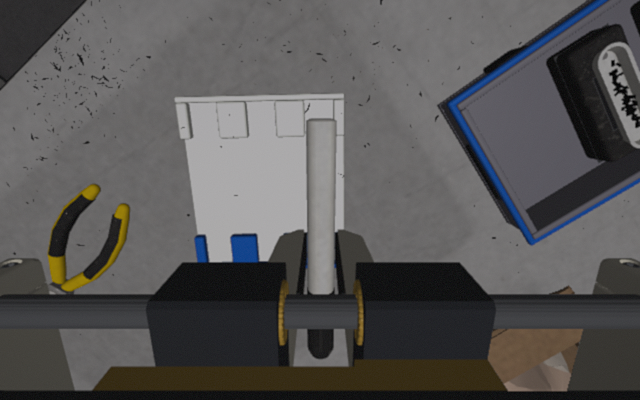

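View pics/s22.png

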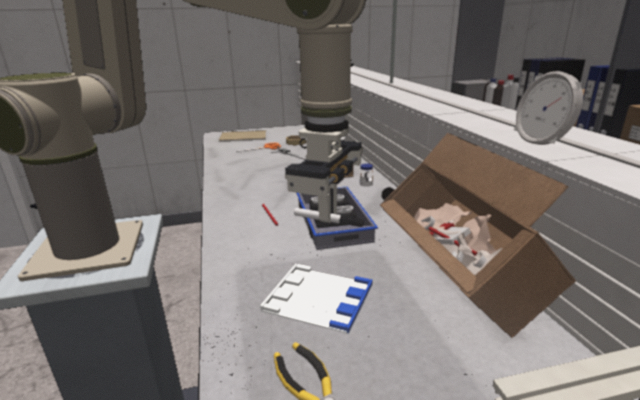

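Emit:
jog_arm(motion=[[[0,0,-0.3],[0,0,0.045],0.01],[[0,0,0],[0,0,0.045],0.01],[[0,0,0],[0,0,0.035],0.01],[[0,0,0],[0,0,0],0.01],[[0,0,0],[0,0,0],0.01]])

```text
time_s: 50.22
tcp_pos: [512.3, -295.6, 19.6]
orientation: [0.001, 0.323, 0.946, -0.0]
contact_force: [-0.3, -0.2, 0.4]
opening: 15.3
```

```bash
python3 - <<'E'
from h import *
st();p=r.camera('wrist');save(p,'w23.png')
E
```

```text
t 50.23 tcp [ 512.3 -295.6   19.6] yaw 142.35 zax [ 0.002 -0.001 -1.   ] op 15.3 F [-0.3 -0.2  0.4] q [-35.  16.  97.   0.  67. -87.]
```

View pics/w23.png

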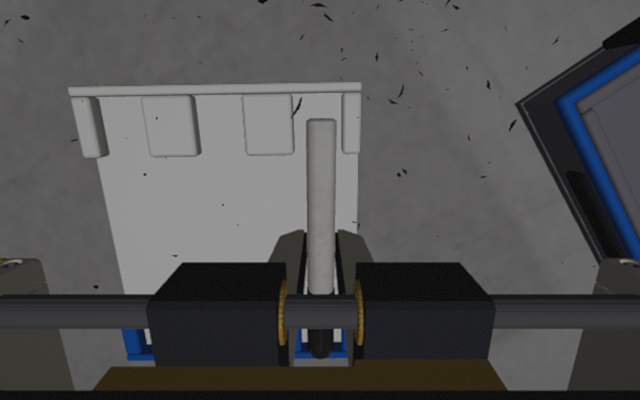

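Emit:
jog_arm(motion=[[[0,0,0],[0.002,0,0.006],0.01],[[0,0,0],[0,0,0.003],0.01],[[0,0,0],[0,0,0.001],0.01],[[0,0,0],[0,0,0],0.01],[[0,0,0],[0,0,0],0.01]])

```text
time_s: 50.9
tcp_pos: [509.9, -294.3, 8.0]
orientation: [0.0, 0.323, 0.946, -0.0]
contact_force: [-3.4, 1.4, 4.9]
opening: 16.2
```

Emit:
jog_arm(motion=[[[0,0,0],[0,0,0],0.02],[[0,0,0],[0,0,0],0.028],[[0,0,0],[0,0,0],0.034],[[0,0,0],[0,0,-0.02],0.036],[[0,0,0],[0,0,-0.05],0.036]])

```text
time_s: 51.52
tcp_pos: [507.9, -292.9, 76.6]
orientation: [-0.003, 0.323, 0.946, 0.001]
contact_force: [-0.0, -0.1, 1.0]
opening: 35.9
```

Emit:
jog_arm(motion=[[[0,0,0],[0,0,-0.06],0.045],[[0,0,0],[-0.03,0,-0.05],0.045],[[0,0,0],[-0.05,0,-0.03],0.045],[[0,0,0],[0,0,0],0.045],[[0,0,0],[0,0,0],0.045]])

```text
time_s: 52.15
tcp_pos: [572.6, -342.7, 217.6]
orientation: [-0.0, 0.323, 0.946, 0.0]
contact_force: [-0.6, 1.0, -0.7]
opening: 45.1
```

```bash
python3 - <<'E'
from h import *
st();p=r.camera('wrist');save(p,'w24.png')
E
```

```text
t 52.15 tcp [ 572.6 -342.7  217.6] yaw 142.31 zax [-0.001  0.001 -1.   ] op 45.1 F [-0.6  1.  -0.7] q [-35.  18.  73.   0.  89. -88.]
```

View pics/w24.png

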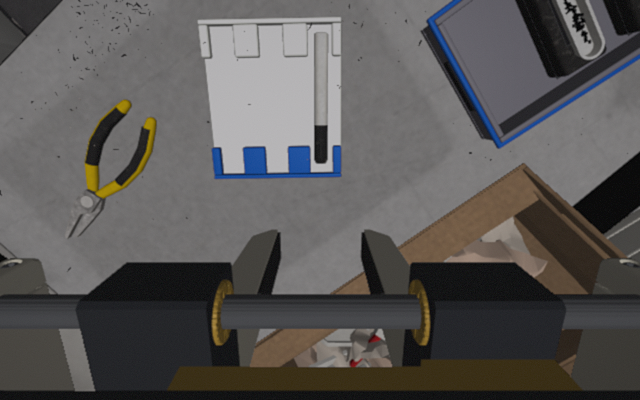

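```bash
python3 - <<'E'
from h import *
plan([440,0,215],97,55)
E
```

```text
turn [-0.05 -0.1  45.31] rows 5 | shift [ 0.3559 -0.0894  0.002 ] rows 7 per row [ 0.0508 -0.0128  0.0003]
```

Emit:
jog_arm(motion=[[[0,0,0],[0.05,0,0],0.045],[[0,0,0],[0.05,0,0],0.045],[[0,0,10],[0,0,0],0.045],[[0,0,10],[0,0,0],0.045],[[0,0,10],[0,0,0],0.045]])

```text
time_s: 52.82
tcp_pos: [492.4, -280.7, 216.8]
orientation: [-0.001, 0.559, 0.829, 0.0]
contact_force: [-0.9, -0.4, -0.2]
opening: 44.9
```

Emit:
jog_arm(motion=[[[0,0,10],[0,0,0],0.045],[[0,0,5.3],[0,0,0],0.045],[[0,0,0],[0.057,-0.003,0],0.045],[[0,0,0],[0.057,-0.003,0],0.045],[[0,0,0],[0.057,-0.004,0],0.045]])

```text
time_s: 53.45
tcp_pos: [461.0, -111.3, 216.4]
orientation: [-0.001, 0.663, 0.749, -0.0]
contact_force: [0.3, 0.6, -0.5]
opening: 45.0
```

Emit:
jog_arm(motion=[[[0,0,0],[0.057,-0.004,0],0.045],[[0,0,0],[0.057,-0.004,0],0.045],[[0,0,0],[0,0,0],0.045],[[0,0,0],[0,0,0],0.045]])

```text
time_s: 53.95
tcp_pos: [440.4, -1.3, 217.1]
orientation: [-0.0, 0.662, 0.749, -0.0]
contact_force: [0.4, -0.7, -1.4]
opening: 44.9
```

```bash
python3 - <<'E'
from h import *
st();p=r.camera('wrist');save(p,'w25.png')
import pickle;pickle.dump({k:np.array(v) for k,v in p.items()},open('w25.pkl','wb'))
for l in('red_pen_center','red_pen_cap'):
    for d in r.landmark_of(p,l)[:2]: print(l,round(d['score'],2),np.round(d['at']),ray(p,d['at'],5)[:2].round(1))
a=p['pixels'].astype(int);m=comp((a[...,0]-a[...,1])>50,proj(p,[439,52,5]),fill=True);ys,xs=np.nonzero(m);print(m.sum(),cv2.minAreaRect(np.array([ray(p,(y,x),5)[:2] for y,x in zip(ys,xs)],np.float32)))
i=ys.argmin();j=ys.argmax();print(ys.min(),xs[i],ys.max(),xs[j],ray(p,(ys.min(),xs[i]),5),ray(p,(ys.max(),xs[j]),5))
c=p['pixels'][max(ys.min()-15,0):ys.max()+15,xs.min()-30:xs.max()+30];f=550/c.shape[0]
cv2.imwrite('pics/z25.png',cv2.cvtColor(cv2.resize(c,None,fx=f,fy=f,interpolation=cv2.INTER_CUBIC),cv2.COLOR_RGB2BGR))
E
```

```text
t 53.95 tcp [440.4  -1.3 217.1] yaw 97.08 zax [-0.001 -0.    -1.   ] op 44.9 F [ 0.4 -0.7 -1.4] q [ -7. -18. 109.  -0.  89. -14.]
red_pen_center 0.69 [122. 323.] [435.6  56.2]
red_pen_cap 0.83 [175. 326.] [447.   -4.7]
862 ((439.06109619140625, 53.32099151611328), (8.303982734680176, 137.33876037597656), 7.48208475112915)
61 322 183 324 [426.63842873 120.94856399   5.        ] [446.11094722 -14.97634176   5.        ]
```

View pics/w25.png

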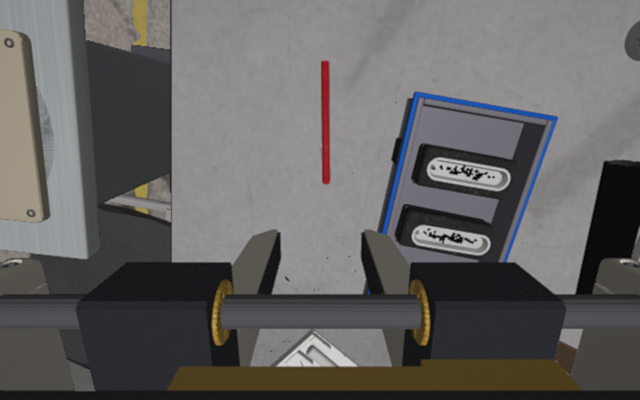

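View pics/z25.png

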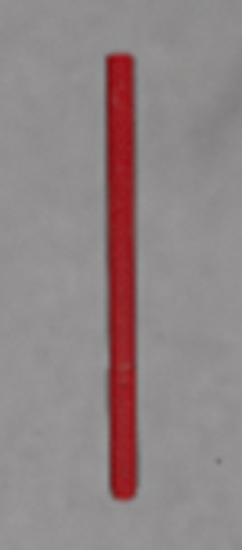

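```bash
python3 - <<'E'
from h import *
plan([438.7,53,40],97.4,55)
E
```

```text
turn [-0.03  0.01 -0.49] rows 1 | shift [0.0553 0.0048 0.1773] rows 4 per row [0.0138 0.0012 0.0443]
```

Emit:
jog_arm(motion=[[[0,0,-0.4],[0.018,0.0015,0.045],0.04],[[0,0,0],[0.018,0.0015,0.045],0.04],[[0,0,0],[0.018,0.0015,0.045],0.04],[[0,0,0],[0,0,0.042],0.04],[[0,0,0],[0,0,0.02],0.04]])

```text
time_s: 54.72
tcp_pos: [437.0, 51.8, 17.7]
orientation: [-0.002, 0.661, 0.751, -0.001]
contact_force: [-0.1, 0.3, 0.5]
opening: 40.5
```

Emit:
jog_arm(motion=[[[0,0,0],[0,0,0.012],0.03],[[0,0,0],[0,0,0.005],0.03],[[0,0,0],[0,0,0],0.03]])

```text
time_s: 55.1
tcp_pos: [439.4, 52.5, 4.1]
orientation: [0.0, 0.66, 0.751, 0.0]
contact_force: [-0.7, -0.1, -0.3]
opening: 30.3
```

```bash
python3 - <<'E'
from h import *
st();p=r.camera('wrist');save(p,'w26.png')
E
```

```text
t 55.1 tcp [439.4  52.5   4.1] yaw 97.37 zax [ 0.001  0.    -1.   ] op 30.3 F [-0.7 -0.1 -0.3] q [  0.  -4. 121.   0.  63.  -7.]
```

View pics/w26.png

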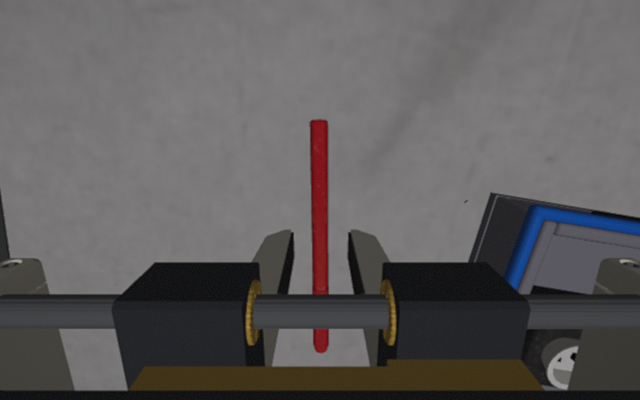

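Pen sits between the fingers (col 320). Close.

Emit:
jog_arm(motion=[[[0,0,0],[0,0,0.0015],0.025],[[0,0,0],[0,0,0],0.015],[[0,0,0],[0,0,0],0.005],[[0,0,0],[0,0,0],0.005],[[0,0,0],[0,0,0],0.005]], force=20)

```text
time_s: 55.78
tcp_pos: [439.1, 52.9, 2.4]
orientation: [0.0, 0.66, 0.751, 0.0]
contact_force: [-0.4, 0.2, 3.3]
opening: 9.7
```

Emit:
jog_arm(motion=[[[0,0,0],[0,0,0],0.005],[[0,0,0],[0,0,-0.02],0.005],[[0,0,0],[0,0,-0.05],0.005],[[0,0,-10],[0,0,-0.06],0.005],[[0,0,-10],[0,0,0],0.005]])

```text
time_s: 56.4
tcp_pos: [442.6, 52.8, 137.7]
orientation: [0.004, 0.517, 0.856, 0.002]
contact_force: [0.4, 0.5, 0.1]
opening: 9.5
```

Emit:
jog_arm(motion=[[[0,0,-10],[0,0,0],0.005],[[0,0,-10],[0,0,0],0.005],[[0,0,-5],[0,0,0],0.005],[[0,0,0],[0,0,0],0.005]])

```text
time_s: 56.9
tcp_pos: [438.7, 52.8, 131.8]
orientation: [-0.0, 0.322, 0.947, -0.0]
contact_force: [0.5, 0.2, -0.4]
opening: 9.5
```

```bash
python3 - <<'E'
from h import *
st();plan([447,-376.6,130],142.3,57);plan([478.7,-336.3,130],142.3,57)
E
```

```text
t 56.9 tcp [438.7  52.8 131.8] yaw 142.37 zax [-0. -0. -1.] op 9.5 F [ 0.5  0.2 -0.4] q [  0. -14. 116.  -0.  79. -52.]
turn [-0.02 -0.02  0.07] rows 1 | shift [-0.2691 -0.3347  0.0018] rows 8 per row [-0.0336 -0.0418  0.0002]
turn [-0.02 -0.02  0.07] rows 1 | shift [-0.2696 -0.2834  0.0018] rows 7 per row [-0.0385 -0.0405  0.0003]
```

Emit:
jog_arm(motion=[[[0,0,0],[-0.0336,-0.0418,0],0.005],[[0,0,0],[-0.0336,-0.0418,0],0.005],[[0,0,0],[-0.0336,-0.0418,0],0.005],[[0,0,0],[-0.0336,-0.0418,0],0.005],[[0,0,0],[-0.0336,-0.0418,0],0.005]])

```text
time_s: 57.52
tcp_pos: [444.3, -217.1, 132.1]
orientation: [0.0, 0.323, 0.946, 0.0]
contact_force: [1.1, -0.4, 0.5]
opening: 9.6
```

Emit:
jog_arm(motion=[[[0,0,0],[-0.0336,-0.0418,0],0.005],[[0,0,0],[-0.0336,-0.0418,0],0.005],[[0,0,0],[-0.0336,-0.0418,0],0.005],[[0,0,0],[0,0,0],0.005],[[0,0,0],[0,0,0],0.005]])

```text
time_s: 58.15
tcp_pos: [447.6, -375.7, 131.5]
orientation: [-0.001, 0.323, 0.946, 0.0]
contact_force: [0.1, -0.2, 0.1]
opening: 9.5
```

```bash
python3 - <<'E'
from h import *
st();plan([447,-376.6,25],142.3,57);p=r.camera('wrist');save(p,'w27.png')
E
```

```text
t 58.15 tcp [ 447.6 -375.7  131.5] yaw 142.29 zax [-0.001  0.001 -1.   ] op 9.5 F [ 0.1 -0.2  0.1] q [-45.   8.  94.   0.  78. -97.]
turn [ 0.03 -0.08 -0.01] rows 1 | shift [-1.000e-04 -1.100e-03  1.065e-01] rows 2 per row [-0.     -0.0006  0.0532]
```

View pics/w27.png

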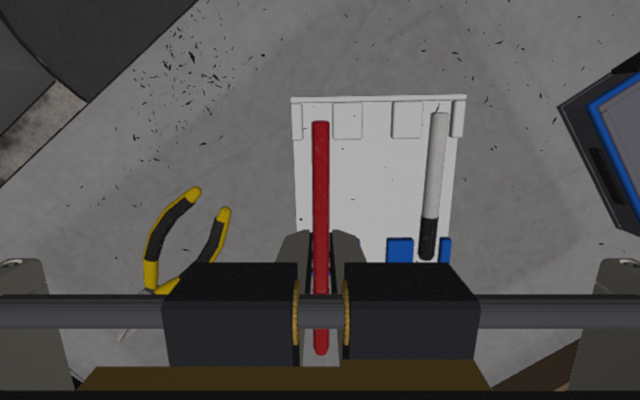

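Emit:
jog_arm(motion=[[[0,0,0],[0,-0.001,0.04],0.005],[[0,0,0],[0,0,0.045],0.005],[[0,0,0],[0,0,0.025],0.005],[[0,0,0],[0,0,0],0.005],[[0,0,0],[0,0,0],0.005]])

```text
time_s: 58.82
tcp_pos: [448.3, -376.8, 23.7]
orientation: [0.001, 0.322, 0.947, -0.0]
contact_force: [0.5, -0.8, 0.1]
opening: 9.6
```

```bash
python3 - <<'E'
from h import *
st();p=r.camera('wrist');save(p,'w28.png')
E
```

```text
t 58.83 tcp [ 448.3 -376.8   23.7] yaw 142.45 zax [ 0.001 -0.001 -1.   ] op 9.6 F [ 0.5 -0.8  0.1] q [-45.  15.  98.   0.  67. -98.]
```

View pics/w28.png

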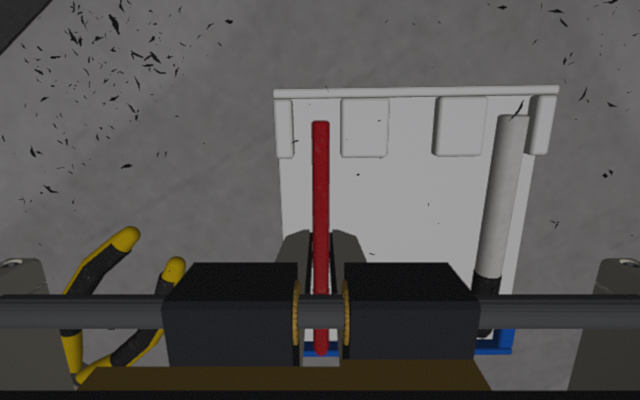

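Emit:
jog_arm(motion=[[[0,0,0],[0.002,0,0.01],0.005],[[0,0,0],[0,0,0.005],0.005],[[0,0,0],[0,0,0.001],0.005],[[0,0,0],[0,0,0],0.005],[[0,0,0],[0,0,0],0.005]])

```text
time_s: 59.5
tcp_pos: [445.7, -375.7, 6.3]
orientation: [-0.0, 0.322, 0.947, 0.0]
contact_force: [-0.3, 1.0, 2.3]
opening: 9.8
```

Emit:
jog_arm(motion=[[[0,0,0],[0,0,0],0.014],[[0,0,0],[0,0,0],0.02],[[0,0,0],[0,0,0],0.028],[[0,0,0],[0,0,-0.02],0.03],[[0,0,0],[0,0,-0.05],0.03]])

```text
time_s: 60.12
tcp_pos: [444.1, -374.1, 75.2]
orientation: [-0.002, 0.322, 0.947, 0.001]
contact_force: [0.0, -0.5, 0.4]
opening: 30.2
```

Emit:
jog_arm(motion=[[[0,0,0],[0,0,-0.06],0.045],[[0,0,0],[-0.01,0,-0.06],0.045],[[0,0,0],[-0.03,0,-0.06],0.045],[[0,0,0],[-0.03,0,0],0.045],[[0,0,0],[0,0,0],0.045]])

```text
time_s: 60.75
tcp_pos: [500.7, -418.0, 254.0]
orientation: [0.001, 0.322, 0.947, -0.001]
contact_force: [-0.3, 0.5, -1.6]
opening: 45.2
```

Emit:
jog_arm(motion=[[[0,0,0],[0,0,0],0.045],[[0,0,0],[0,0,0],0.045]])

```text
time_s: 61.0
tcp_pos: [498.9, -416.6, 252.0]
orientation: [-0.0, 0.322, 0.947, 0.0]
contact_force: [0.2, 0.3, -1.0]
opening: 45.0
```

```bash
python3 - <<'E'
from h import *
st();p=r.camera('wrist');save(p,'w29.png');T=[478.7,-336.3];th=np.radians(-37.7)
def tf(w): d=np.array(w[:2])-T;return np.array([d[0]*np.cos(th)+d[1]*np.sin(th),-d[0]*np.sin(th)+d[1]*np.cos(th)]).round(1)
for l,z in(('red_pen_center',9),('red_pen_cap',9),('marker_center',12),('marker_cap',12),('compartment_1',4)):
    for d in r.landmark_of(p,l)[:3]: print(l,round(d['score'],2),np.round(d['at']),tf(ray(p,d['at'],z)))
im=big(p)
for y in(52,0,-52):
    x0,y0=T[0]-np.sin(th)*y,T[1]+np.cos(th)*y
    draw(im,p,x0,y0,np.degrees(th),(160,26,1),4)
cv2.imwrite('pics/o29.png',im[0:560,280:1080])
q=r.camera('side');save(q,'s29.png');s=r.camera('scene');save(s,'sc29.png')
E
```

```text
t 61.0 tcp [ 498.9 -416.6  252. ] yaw 142.41 zax [-0.001  0.    -1.   ] op 45.0 F [ 0.2  0.3 -1. ] q [-44.  15.  74.  -0.  92. -97.]
red_pen_center 0.97 [111. 320.] [ -4.4 -50.2]
red_pen_cap 0.8 [155. 319.] [ 50.4 -51.9]
marker_center 0.65 [112. 404.] [-3.3 52.5]
marker_center 0.26 [156. 403.] [51.2 54.8]
marker_cap 0.89 [158. 402.] [53.1 53.4]
compartment_1 0.94 [113. 405.] [-1.5 55.5]
compartment_1 0.79 [114. 320.] [ -1.2 -50.3]
```

View pics/o29.png

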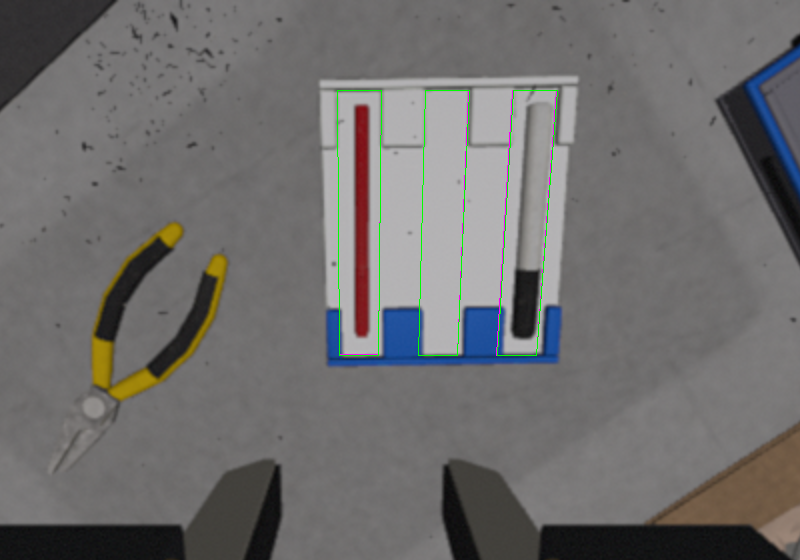

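View pics/s29.png

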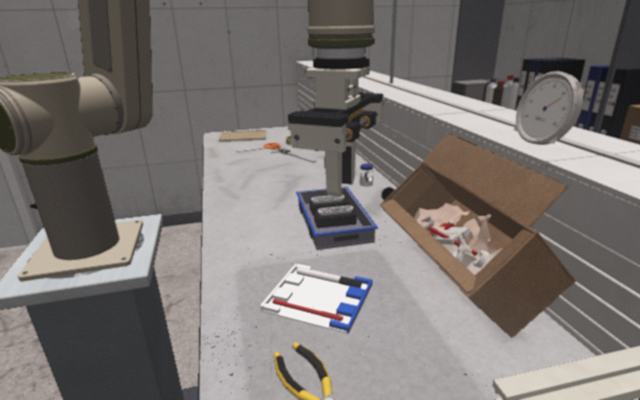

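View pics/sc29.png

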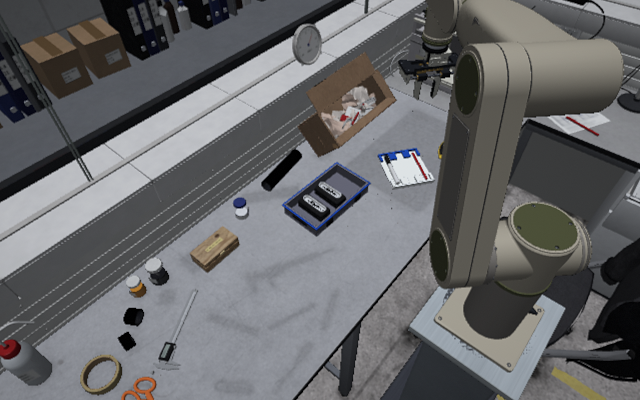

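Emit:
jog_arm(motion=[[[0,0,0],[0,0.055,0],0.045],[[0,0,0],[0,0.055,0],0.045],[[0,0,0],[0,0.05,0],0.045],[[0,0,0],[0,0.04,0],0.045],[[0,0,0],[0,0,0],0.045]])

```text
time_s: 62.02
tcp_pos: [623.1, -255.8, 251.8]
orientation: [-0.0, 0.32, 0.947, 0.0]
contact_force: [-0.1, -1.0, 0.2]
opening: 44.9
```

Emit:
jog_arm(motion=[[[0,0,0],[0,0,0],0.045],[[0,0,0],[0,0,0],0.045]])

```text
time_s: 62.28
tcp_pos: [620.9, -259.8, 252.1]
orientation: [-0.0, 0.323, 0.946, -0.0]
contact_force: [-0.7, -0.6, 0.9]
opening: 44.7
```

```bash
python3 - <<'E'
from h import *
st();p=r.camera('wrist');im=big(p);cv2.imwrite('pics/o30.png',im[0:560,480:1280])
E
```

```text
t 62.27 tcp [ 620.9 -259.8  252.1] yaw 142.33 zax [-0. -0. -1.] op 44.7 F [-0.7 -0.6  0.9] q [-27.  18.  69.  -0.  92. -79.]
```

View pics/o30.png

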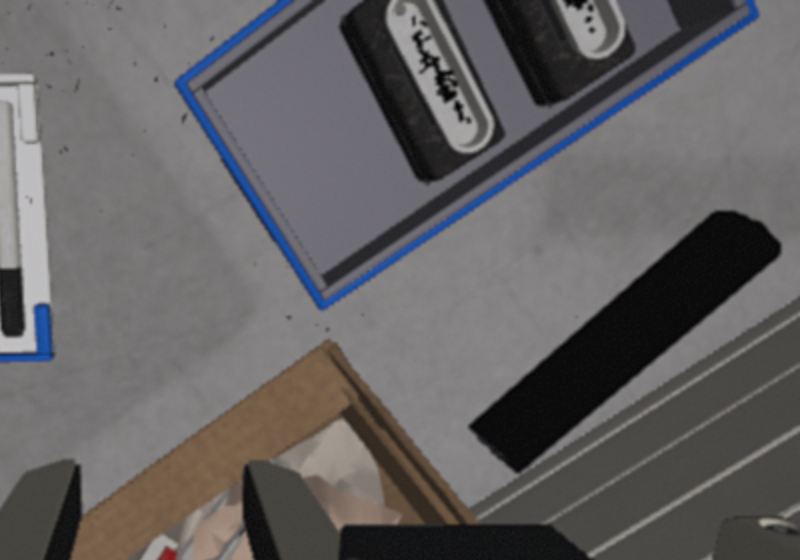

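Emit:
jog_arm(motion=[[[0,0,0],[0.03,-0.05,-0.02],0.045],[[0,0,0],[0.03,-0.05,-0.02],0.045],[[0,0,0],[0.02,-0.03,0],0.045],[[0,0,0],[0,0,0],0.045],[[0,0,0],[0,0,0],0.045]])

```text
time_s: 62.95
tcp_pos: [479.0, -313.2, 292.1]
orientation: [0.0, 0.323, 0.946, 0.0]
contact_force: [0.6, 0.4, 0.6]
opening: 45.0
```

```bash
python3 - <<'E'
from h import *
st();s=r.camera('scene');c=s['pixels'][140:250,260:460]
cv2.imwrite('pics/z31.png',cv2.cvtColor(cv2.resize(c,None,fx=4,fy=4,interpolation=cv2.INTER_CUBIC),cv2.COLOR_RGB2BGR))
E
```

```text
t 62.95 tcp [ 479.  -313.2  292.1] yaw 142.35 zax [ 0.001  0.    -1.   ] op 45.0 F [0.6 0.4 0.6] q [-38.   2.  83.   0.  95. -91.]
```

View pics/z31.png

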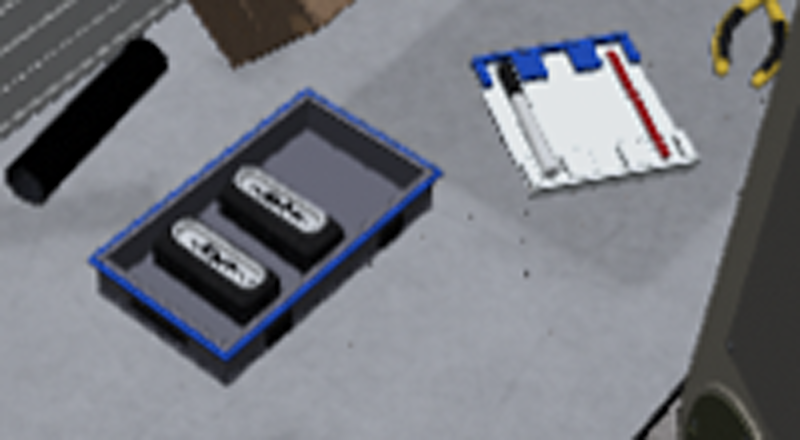

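The picture shows both adapters flat with a boat flat on each. The marker and pen are in their compartments with their caps at the blue end. I'll hand it in now.

```bash
python3 - <<'E'
from h import *
print(r.hand_in())
E
```

```text
the job is handed in; nothing more can be done
None
```

The kit is packed and handed in at about 63 s. Both adapters lie flat on the box floor with a weighing boat, open side up, on each. The marker is in tray compartment 1 and the red pen in compartment 3, caps towards the blue end. Only two adapters were on the bench, and I saw no tweezers in any picture.

**Trouble on the way:** after I placed the second boat it ended up off its adapter, leaning in the gap by the box wall. I can't say whether releasing it dragged it there or it was the knock the task warns of. I slid that adapter about 42 mm along the floor, picked the boat up again and laid it back in the middle of the adapter. Both adapters had been lying in the box, let go, before any boat went in.

**Last checks:**
- **Tray:** the pen centre measured about 4 mm off lengthways and 2 mm sideways, the marker about 3 mm and 1 mm. Both caps were about 50 mm towards the blue end.
- **Box:** the last wrist and scene pictures show both boats flat on their adapters. I did not measure the boats' height or tilt. The first boat sits a few millimetres off its adapter's centre line.
- **Robot:** clear of everything, with no contact force. I never went near the wooden case or the jar to touch them.

One measurement disagreed: my first fit of the tray's dividers was off by a few pixels. The wrist camera's compartment points agreed with its centre, so I placed the tools by those.

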